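# Pack the wooden toy kit and secure its lid

### The arm

A 6-joint arm with a two-finger parallel gripper is mounted at the origin on the work surface. World frame = base frame: x ahead of the robot, y to its left, z up, the work surface at z = 0. Lengths are in mm, angles in rad, forces in N, time in s.
With the tool pointing down it reaches from about 350 to 975 mm from the base axis. Payload 7.1 kg.
Tool frame: the origin (TCP) lies midway between the tips of the shut fingers; the grasp point (between the pads) lies 19 mm behind it; z points along the fingers, y is the line along which they close (so a half turn about z gives the same grasp; the last joint's range is limited). The gripper opens to 88 mm and grips with 3 to 60 N. Pads are 20 mm wide; open, the fingers measure 115 mm over their backs; the gripper's body (75 mm by 178 mm) begins 61 mm behind the grasp point.
Start: joints at [-1.225, 0.423, 1.63, -0, 1.089, -0.019], TCP at [222.993, -583.848, 222.675] pointing down, gripper open.
Joint ranges: [-3, 3], [-0.9, 2.11], [0.09, 2.58], [-1.31, 4.45], [0.11, 2.69], [-2.54, 2.54]. Speed limits (rad/s): [2.39, 2.39, 3.01, 3.14, 3.14, 3.14].

### API

Orientations are given as a rotation vector (axis times angle).
In Python, from workcell import ctrl gives the robot as it stands. The module is installed in compiled form; this text tells all that it offers.
- The arm moves only by the tool apply_moves, never from a script. Its argument "targets" is a list of rows, each a list of 3 entries, a list of its own where there are three numbers: the opening, from -1 (shut) to 1 (fully open), then the shift along the tool's x, y, z normalised to -1 to 1, where 1 is 5 cm, then the turn, a rotation vector about the tool's x, y, z normalised to -1 to 1, where 1 is 90 degrees. In form: [[jaw, [x, y, z], [wx, wy, wz]], ...]. A call has 1 to 8 rows; each row shifts and turns the commanded pose from where the row before left it, along the tool's axes as they then stand; what a row does not reach is not made up. A row lasts 1/8 s, in which the tool goes at most 62.5 mm and 10.7 degrees, less where a joint would pass 70% of its speed; a pose out of reach is approached as far as the arm can. A call with a number of a shift or a turn outside -1 to 1 is refused whole. A call with a gripper value outside its range is refused whole. The fingers move at their own pace and stop on an object; the grip force is fixed at half the most. Time passes only in rows, so rows that do not move let the fingers close. It gives the time, the measured TCP pose, the force, the opening and the grip force at its end, in the units of the state.
- ctrl.get_obs(): the state, without advancing time (a new reading comes with each control period).
- ctrl.get_image(name): name is "side" or "top"; returns a dict with "pixels" (400x640x3 uint8, blue, green, red), "camera_matrix" (3x3 intrinsics, pixels), "view" (4x4, takes a point from world to camera coordinates). Camera axes: x right, y down, z forward; pixel columns grow to the right and rows downward; lengths in mm; the calibration is good to about 2 mm. A picture is of the moment at which its call begins. There is no depth.
- ctrl.close_job(): hands the job in; it is judged then, once.
Trained networks look in the newest picture that a camera, given by its name, has taken for a name from the list of things; names that differ only in an ending like _2 or _b are one class to them, and where a whole thing is asked for, a point or a joint stands for the part that bears it (a point fixed in the world has none). Each returns a list of dicts, best first, with "score" (0 to 1); they miss things now and then, are a little off and sometimes report something else, mostly with a low value. They report only what shows in the picture. A call takes as long as a camera call. They do not tell look-alikes from the thing itself.
- ctrl.masks_of(label, camera): "region" (400x640 bool, what is visible of it) and "bbox" ([left, top, right, bottom] in pixels, round what is visible of it).
- ctrl.pinpoint(label, camera): "xy" ([column, row] in pixels: a listed point, or the origin of a listed thing).
The state is a dict: "t": time; "qpos": joint angles; "qvel": joint speeds; "joint_torque": joint torques, N m; "ee_pos": TCP position; "orientation": TCP orientation; "ft_force": force on the tool from outside, world axes, zero at the start; "moment": the same for the moment, N m; "width": finger opening in mm; "grasp_force": force on a finger pad.
Only numpy, scipy, OpenCV 4.12 (cv2) and the standard library are available. Lean on these libraries where they do the work, as an engineer would, in place of code of your own. Each camera call takes 0.05 s, during which the arm holds its last target. There are 200 camera calls.

### The job

Pack the toy kit: take up the cup and pour the wooden legs out of it into the open kit box, put every toy body lying on the bench in the box too, and stand the empty cup upright in the middle of the cork coaster. When everything is in the box, shut its lid fully, and only then turn both turnbuttons square across the lid's edge. Leave the glue bottle and the sanding block where they are.

Things in the scene. Friction and masses are not known exactly. Their poses are not given: they have to be found in the camera images.
- kit_box: open wooden kit box fixed to the bench, outside 172 (its x) x 212 (its y) x 70 mm high, walls and floor 6 mm; origin at the centre of its underside, z up. The lid is hinged along the top of its +x wall; two wooden bosses (34 x 30 mm, 74 mm high) on the outside of its -x wall, at y = -65 and +65 mm, carry the turnbuttons
- box_floor (a point): centre of the box's inner floor (inside 160 x 200 mm, 64 mm deep), axes as the box
- lid_hinge (a point): middle of the lid's hinge line, at the top of the box's +x wall, 86 mm in +x of the box centre and 70 mm up; axes as the box, the hinge line runs along y
- lid (a joint): lid angle in rad: 0 shut flat on the box, 1.57 upright, starts leaning back open at 1.68 to 1.85 (stop at 2.0). The lid is a plain plywood board 172 x 212 x 8 mm; its stiff hinge (about 0.45 N m) holds it wherever it is left
- turnbutton0 (a joint): angle in rad of the wooden turnbutton at the box's y = -65 mm: near 0 (starts 0 to 0.4) its bar lies along the box's -x wall clear of the lid, 1.57 square across the lid's edge (secured); grows anticlockwise seen from above; stops at -0.05 and 1.7; friction about 0.06 N m
- turnbutton1 (a joint): the same for the turnbutton at y = +65 mm
- turnbutton0_grip (a point): grip point of turnbutton0, on its upright turning axis (104 mm in -x of the box centre, 102 mm above the bench). A raised thumb wing 12 mm thick, 44 mm long, from 86 to 114 mm above the bench, stands on a flat bar 18 x 72 mm; wing and bar lie along this point's y axis
- turnbutton1_grip (a point): the same for turnbutton1
- cup: straight round aluminium cup, outside diameter 68 mm, 85 mm high, wall 3 mm, floor 4 mm, about 0.12 kg, no handle; origin at the centre of its underside, z towards its mouth. Starts upright on the bench, holding the legs
- cup_rim (a point): centre of the cup's mouth, 85 mm above its underside
- coaster: flat square cork mat 110 x 110 x 4 mm fixed to the bench; origin at the centre of its underside
- leg0: wooden toy leg, block 18 x 18 x 26 mm (26 along its z), 12 g; origin at its centre; starts in the cup; leg0 to leg3 (the lower layer) are always there, and one to four of leg4..leg7 (the upper layer); the rest are absent (None)
- leg1: wooden toy leg, block 18 x 18 x 26 mm (26 along its z), 12 g; origin at its centre; starts in the cup; leg0 to leg3 (the lower layer) are always there, and one to four of leg4..leg7 (the upper layer); the rest are absent (None)
- leg2: wooden toy leg, block 18 x 18 x 26 mm (26 along its z), 12 g; origin at its centre; starts in the cup; leg0 to leg3 (the lower layer) are always there, and one to four of leg4..leg7 (the upper layer); the rest are absent (None)
- leg3: wooden toy leg, block 18 x 18 x 26 mm (26 along its z), 12 g; origin at its centre; starts in the cup; leg0 to leg3 (the lower layer) are always there, and one to four of leg4..leg7 (the upper layer); the rest are absent (None)
- leg4: wooden toy leg, block 18 x 18 x 26 mm (26 along its z), 12 g; origin at its centre; starts in the cup; leg0 to leg3 (the lower layer) are always there, and one to four of leg4..leg7 (the upper layer); the rest are absent (None)
- leg5: wooden toy leg, block 18 x 18 x 26 mm (26 along its z), 12 g; origin at its centre; starts in the cup; leg0 to leg3 (the lower layer) are always there, and one to four of leg4..leg7 (the upper layer); the rest are absent (None)
- leg6: wooden toy leg, block 18 x 18 x 26 mm (26 along its z), 12 g; origin at its centre; starts in the cup; leg0 to leg3 (the lower layer) are always there, and one to four of leg4..leg7 (the upper layer); the rest are absent (None)
- leg7: wooden toy leg, block 18 x 18 x 26 mm (26 along its z), 12 g; origin at its centre; starts in the cup; leg0 to leg3 (the lower layer) are always there, and one to four of leg4..leg7 (the upper layer); the rest are absent (None)
- toy0: wooden toy body, block 70 (x) x 34 (y) x 26 (z) mm, 50 g; origin at the centre of its underside; starts lying on the bench; two or three of toy0..toy2 are present, the rest are absent (None)
- toy1: wooden toy body, block 70 (x) x 34 (y) x 26 (z) mm, 50 g; origin at the centre of its underside; starts lying on the bench; two or three of toy0..toy2 are present, the rest are absent (None)
- toy2: wooden toy body, block 70 (x) x 34 (y) x 26 (z) mm, 50 g; origin at the centre of its underside; starts lying on the bench; two or three of toy0..toy2 are present, the rest are absent (None)
- glue: bystander: white glue bottle 60 mm diameter, 170 mm high, standing; origin at its underside
- sander: bystander: sanding block 130 x 65 x 40 mm; origin at its underside
Mind the look-alikes: they are no part of the job. What is shaped like the toy0 but blue or purple is not meant. What is shaped like the toy2 but purple is not meant.

How it is judged:
By the outcome, as a careful person would: the job done as asked, in the order asked, and still so for the second after the job is handed in, with the robot touching nothing.
Of leg4, leg5, leg6, leg7 only 1 to 4 are there at a start; the rules pass over those that are not, and their reading is None.
Of toy0, toy1, toy2 only 2 to 3 are there at a start; the rules pass over those that are not, and their reading is None.
At some moment in a run one of toy0, toy1, toy2 may be knocked a few centimetres aside while the robot is not near it.
Once in a run the grip may slacken for a moment while it holds something.
It also fails if it takes over 210 s, if anything falls off the work surface, if the arm or the gripper's body presses on something with over 40 N, if the wrist force passes 120 N, or if a joint passes its speed limit or range.

## Working session

There is one attempt and no reset: what is moved stays moved. The work goes in short steps, Python scripts to look and compute and a tool call to move; the robot and the scene stay as the last step left them, time stands still between calls to the robot, and variables do not carry over. Pictures are saved under pics/ and viewed, at most 14 in all, crops included, and the job is handed in when it is done.

Besides the shell and the picture viewer there is one more tool, called after "Call:" in YAML: its name, and indented under it one key for each argument. apply_moves: Moves the arm, as the interface text tells. Scaled input: -1 to 1 covers 5 cm each way for a shift and 90 degrees each way for a turn. Its arguments: {"type":"object","properties":{"targets":{"type":"array"}},"required":["targets"]}

```bash
mkdir -p pics; cat > h.py <<'E'
import numpy as np, cv2
from scipy.spatial.transform import Rotation as R
from workcell import ctrl
def ray(im,uv):
    K=np.array(im["camera_matrix"]);V=np.array(im["view"])
    d=V[:3,:3].T@np.linalg.inv(K)@np.array([uv[0],uv[1],1.]);c=-V[:3,:3].T@V[:3,3]
    return c,d
def onz(im,uv,z):
    c,d=ray(im,uv);return c+d*(z-c[2])/d[2]
def proj(im,p):
    V=np.array(im["view"]);q=V[:3,:3]@np.array(p,float)+V[:3,3];q=np.array(im["camera_matrix"])@q;return q[:2]/q[2]
def tri(ia,a,ib,b):
    c1,d1=ray(ia,a);c2,d2=ray(ib,b)
    s=np.linalg.lstsq(np.c_[d1,-d2],c2-c1,rcond=None)[0]
    p,q=c1+s[0]*d1,c2+s[1]*d2;return (p+q)/2,np.linalg.norm(p-q)
E
python3 - <<'E'
from h import *
np.set_printoptions(precision=1,suppress=True)
o=ctrl.get_obs();print(o)
I={n:ctrl.get_image(n) for n in("top","side")}
for n in I: cv2.imwrite(f"pics/{n}0.png",I[n]["pixels"]);print(n,-np.array(I[n]["view"])[:3,:3].T@np.array(I[n]["view"])[:3,3])
for l in["box_floor","lid_hinge","turnbutton0_grip","turnbutton1_grip","cup","cup_rim","coaster","toy0","toy1","toy2","glue","sander","leg4"]:
    for n in I: print(l,n,[(np.round(d["xy"]),round(d["score"],2)) for d in ctrl.pinpoint(l,n)][:6])
E
```

```text
{'t': 0.0, 'qpos': array([-1.2,  0.4,  1.6, -0. ,  1.1, -0. ]), 'qvel': array([ 0.,  0., -0., -0.,  0., -0.]), 'joint_torque': array([  0. , -54.5, -27.4,   0.1,   0. ,  -0. ]), 'ee_pos': array([ 222.8, -583.3,  221.9]), 'orientation': array([-3.1, -0.6,  0. ]), 'ft_force': array([ 0.1,  0.4, -0.4]), 'moment': array([-0. ,  0.1, -0. ]), 'grasp_force': 0.0, 'width': 87.89650521855224}
top [ 354.6   12.9 1508.3]
side [ 441.9 -868.1 1072.3]
box_floor top [(array([288., 182.]), 0.67), (array([382., 169.]), 0.2)]
box_floor side [(array([329., 180.]), 0.67), (array([345., 144.]), 0.65), (array([305., 117.]), 0.63)]
lid_hinge top [(array([263., 164.]), 0.93)]
lid_hinge side [(array([343., 145.]), 0.94), (array([293., 258.]), 0.4)]
turnbutton0_grip top [(array([328., 178.]), 0.45), (array([197., 201.]), 0.44)]
turnbutton0_grip side [(array([329., 185.]), 0.86)]
turnbutton1_grip top [(array([305., 220.]), 0.6)]
turnbutton1_grip side [(array([290., 167.]), 0.75)]
cup top [(array([380., 168.]), 0.69), (array([378., 174.]), 0.56), (array([303., 219.]), 0.26)]
cup side [(array([346., 255.]), 0.95
[... 1043 characters left out ...]
, 138.]), 0.7), (array([436., 212.]), 0.58), (array([478., 171.]), 0.58), (array([472., 216.]), 0.58)]
toy2 side [(array([363., 307.]), 0.71), (array([358., 369.]), 0.69), (array([302., 323.]), 0.64), (array([294., 365.]), 0.58), (array([245., 332.]), 0.55), (array([346., 235.]), 0.35)]
glue top [(array([195., 201.]), 0.65), (array([378., 168.]), 0.3)]
glue side [(array([308., 117.]), 0.76)]
sander top [(array([224., 252.]), 0.7), (array([378., 174.]), 0.52)]
sander side [(array([255., 140.]), 0.84)]
leg4 top [(array([378., 168.]), 0.61), (array([381., 171.]), 0.49), (array([378., 172.]), 0.47), (array([372., 170.]), 0.44)]
leg4 side [(array([350., 243.]), 0.41), (array([295., 254.]), 0.31)]
```

```bash
python3 - <<'E'
import cv2
a=cv2.imread("pics/top0.png")[110:310,170:530];b=cv2.imread("pics/side0.png")[60:400,180:450]
cv2.imwrite("pics/tc.png",cv2.resize(a,None,fx=2.2,fy=2.2,interpolation=2));cv2.imwrite("pics/sc.png",cv2.resize(b,None,fx=1.75,fy=1.75,interpolation=2))
E
```

```text
(no output)
```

View pics/tc.png

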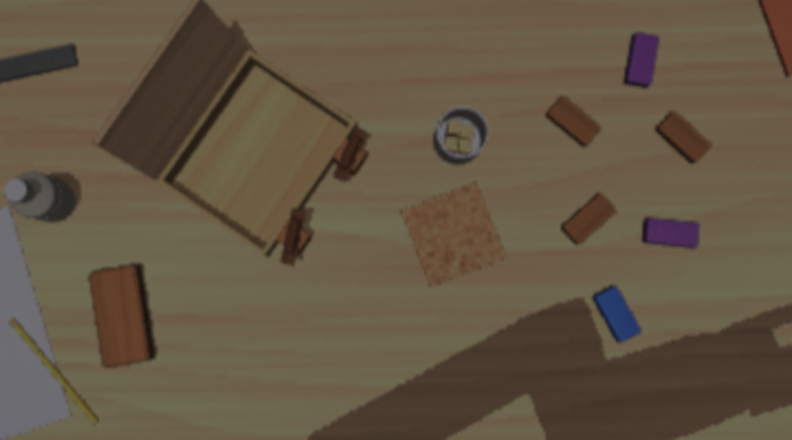

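View pics/sc.png

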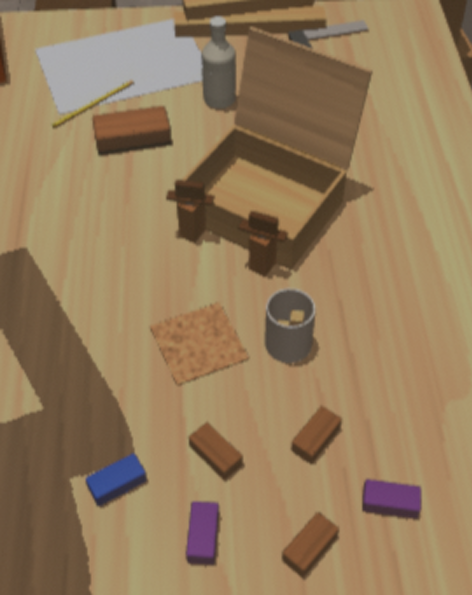

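Brown toys are at top px (430,165), (481,172) and (437,209). They match the wooden toy bodies. The purple ones at (462,138) and (475,216) and the blue one at (450,252) are look-alikes, and the enlarged crop confirms this. The box's lid leans open towards the upper left, the cup is at (380,170), and the coaster is at (376,216).

```bash
cat >> h.py <<'E'
def toys(im,z=26):
    hsv=cv2.cvtColor(im["pixels"],cv2.COLOR_BGR2HSV);out=[]
    for d in ctrl.masks_of("toy0","top"):
        m=d["region"];hs=np.median(hsv[m],axis=0)
        u=np.argwhere(m)[:,::-1].astype(np.float32);
        pts=np.array([onz(im,p,z)[:2] for p in u],np.float32)
        (c,s,a)=cv2.minAreaRect(pts);a=a if s[0]>s[1] else a+90
        out.append((round(d["score"],2),hs,np.round(u.mean(0)),np.round(c,1),np.round(s,1),round((a+90)%180-90,1)))
    return out
E
python3 - <<'E'
from h import *
from scipy.optimize import least_squares
np.set_printoptions(precision=1,suppress=True)
T=ctrl.get_image("top")
for t in toys(T):print(*t)
S=ctrl.get_image("side")
def pp(l,n): return ctrl.pinpoint(l,n)[0]["xy"]
for l in["lid_hinge","cup_rim","cup","coaster","turnbutton1_grip"]:
    print(l,*tri(T,pp(l,"top"),S,pp(l,"side")))
tc=lambda u,v:(170+u/2.2,110+v/2.2); sc=lambda u,v:(180+u/1.75,60+v/1.75)
# model: outer rim corners
obs=[(T,pp("lid_hinge","top"),(86,0,70)),(S,pp("lid_hinge","side"),(86,0,70)),(S,pp("turnbutton0_grip","side"),(-104,-65,102)),(S,pp("turnbutton1_grip","side"),(-104,65,102)),(T,pp("turnbutton1_grip","top"),(-104,65,102)),(T,tc(350,155),(-104,-65,102)),(T,tc(267,248),(-80,100,70))]
def w(p,q):
    c,s=np.cos(p[2]),np.sin(p[2]);return [p[0]+c*q[0]-s*q[1],p[1]+s*q[0]+c*q[1],q[2]]
f=lambda p:np.concatenate([proj(i,w(p,q))-np.array(u) for i,u,q in obs])
best=min((least_squares(f,[650,100,a],loss="soft_l1",x_scale=[100,100,1]) for a in(-2,-.5,.5,1,2.5)),key=lambda r:r.cost)
p=best.x;print("box",p,np.degrees(p[2]),f(p).reshape(-1,2).tolist())
for im,n in((T,"top"),(S,"side")):
    k=6;x0,y0=((230,120) if n=="top" else (270,80)); g=cv2.resize(im["pixels"][y0:y0+ (130 if n=="top" else 150),x0:x0+125],None,fx=4 ,fy=4,interpolation=2)
    D=lambda q:tuple(int(v) for v in (proj(im,w(p,q))-[x0,y0])*4+2)
    for h in(0,70):
        cs=[(-86,-106,h),(86,-106,h),(86,106,h),(-86,106,h)]
        for i in range(4):cv2.line(g,D(cs[i]),D(cs[(i+1)%4]),(0,255,0) if h else (255,0,0),1)
    for y in(-65,65):cv2.circle(g,D((-104,y,102)),4,(0,0,255),1)
    cv2.imwrite(f"pics/f_{n}.png",g)
a=cv2.imread("pics/f_top.png");b=cv2.imread("pics/f_side.png")[:520]
g=np.zeros((600,500+0,3),np.uint8)
o=np.zeros((600,800,3),np.uint8);a=cv2.resize(a,(400,416));b=cv2.resize(b,(400,416));o[:416,:400]=a;o[:416,400:]=b;cv2.imwrite("pics/fit.png",o[:416])
E
```

```text
0.77 [ 11. 143.  84.] [437. 209.] [ 443.8 -282.6] [35.3 73. ] -49.9
0.77 [ 11. 143.  84.] [430. 164.] [ 575.5 -266.6] [69.9 38.7] 48.5
0.69 [ 12. 143.  84.] [480. 172.] [ 551.5 -412.9] [75.4 43.2] 46.3
0.64 [142. 132.  87.] [474. 215.] [ 422.8 -390.5] [74.6 37.9] 82.8
0.64 [141.  137.   84.5] [461. 136.] [ 658.7 -361.1] [39.4 77.5] -10.8
0.55 [ 10.  139.   56.5] [329. 179.] [537.  35.] [21.3 73.3] -27.2
0.52 [111. 165. 106.] [450. 252.] [ 318. -315.] [72.9 39.2] 28.1
0.33 [ 11. 144.  94.] [225. 253.] [324.1 341.8] [130.5  71.8] 9.1
lid_hinge [583.8 214.9  82.6] 3.846168673940579
cup_rim [ 555.9 -114.8   87.2] 4.461272306024651
cup [ 552.5 -115.3   22.4] 0.27378502063645055
coaster [422.3 -78.4 282.7] 16.056168202521977
turnbutton1_grip [473.4 -90.2 306. ] 84.97705219807052
box [536.3 151.8   1. ] 55.305149594267796 [[-1.9729423090921614, 0.8999883896984784], [0.7578036648890816, 1.351597299250244], [1.079999059192403, 1.9012774933355274], [-2.030389418078755, 0.06806140341097944], [-72.40664784744621, 43.612559403293204], [1.0282785503362106, -2.5105162998718527], [-0.25539902627917854, -0.3899478613086558]]
```

View pics/fit.png

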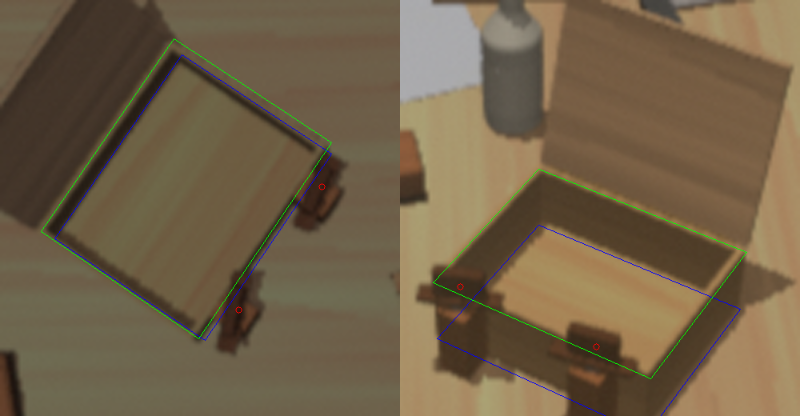

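```bash
cat >> h.py <<'E'
BX=np.array([536.3,151.8]);BA=55.3
def box(x,y,z=0):
    c,s=np.cos(np.radians(BA)),np.sin(np.radians(BA));return np.array([BX[0]+c*x-s*y,BX[1]+s*x+c*y,z])
def down(yaw): # tool y direction in world deg, pointing down
    a=np.radians(yaw);y=np.array([np.cos(a),np.sin(a),0]);z=np.array([0,0,-1.]);return np.c_[np.cross(y,z),y,z]
def st(log=True):
    o=ctrl.get_obs();
    if log: open("log.txt","a").write(" ".join(map(str,[*o["qpos"],*o["ee_pos"],*o["orientation"]]))+"\n")
    return o,np.array(o["ee_pos"]),R.from_rotvec(o["orientation"]).as_matrix()
def plan(wps,p=None,Rm=None):
    """wps: (pos, R or None); prints turn first then shifts, total in tool units"""
    if p is None:o,p,Rm=st()
    for q,Rt in wps:
        if Rt is not None:
            w=R.from_matrix(Rm.T@Rt).as_rotvec(degrees=True)/90;n=int(np.ceil(np.abs(np.linalg.norm(w))/.117))
            print("turn",np.round(w,3),"n",n,"each",np.round(w/max(n,1),4));Rm=Rt
        d=Rm.T@(np.array(q)-p)/50;n=int(np.ceil(np.abs(d).max()));print("  shift",np.round(d,2),"n",n,"each",np.round(d/max(n,1),3),"->",np.round(q));p=np.array(q)
    return p,Rm
E
python3 - <<'E'
from h import *
A=(444.5,-285);b=box(40,-62)
print(b,box(-104,-65),box(-104,65))
plan([((*A,120),down(40.1)),((*A,7),None),((*A,170),None),((b[0],b[1],170),down(-34.7)),((b[0],b[1],22),None)])
E
```

```text
[610.04411148 149.39043119   0.        ] [530.53429223  29.29385071   0.        ] [423.6555669  103.30018876   0.        ]
turn [-0.    -0.    -1.213] n 11 each [-0.     -0.     -0.1103]
  shift [1.72 7.24 2.05] n 8 each [0.215 0.905 0.257] -> [ 444. -285.  120.]
  shift [0.   0.   2.26] n 3 each [0.    0.    0.753] -> [ 444. -285.    7.]
  shift [ 0.    0.   -3.26] n 4 each [ 0.     0.    -0.815] -> [ 444. -285.  170.]
turn [0.    0.    0.831] n 8 each [0.     0.     0.1039]
  shift [ 9.03 -2.22  0.  ] n 10 each [ 0.903 -0.222  0.   ] -> [610. 149. 170.]
  shift [0.   0.   2.96] n 3 each [0.    0.    0.987] -> [610. 149.  22.]
```

Call:
apply_moves:
  targets:
    - [1,[0,0,0],[0,0,-0.11]]
    - [1,[0,0,0],[0,0,-0.11]]
    - [1,[0,0,0],[0,0,-0.11]]
    - [1,[0,0,0],[0,0,-0.11]]
    - [1,[0,0,0],[0,0,-0.11]]
    - [1,[0,0,0],[0,0,-0.11]]
    - [1,[0,0,0],[0,0,-0.11]]
    - [1,[0,0,0],[0,0,-0.11]]

```text
t: 3.3
ee_pos: [223.0, -583.8, 222.7]
orientation: [-2.01, -2.414, 0.0]
ft_force: [0.3, 0.8, 0.6]
width: 88.1
grasp_force: 0.0
```

Call:
apply_moves:
  targets:
    - [1,[0,0,0],[0,0,-0.11]]
    - [1,[0,0,0],[0,0,-0.11]]
    - [1,[0,0,0],[0,0,-0.11]]
    - [1,[0.22,0.9,0.26],[0,0,0]]
    - [1,[0.22,0.9,0.26],[0,0,0]]
    - [1,[0.22,0.9,0.26],[0,0,0]]
    - [1,[0.22,0.9,0.26],[0,0,0]]
    - [1,[0.22,0.9,0.26],[0,0,0]]

```text
t: 4.3
ee_pos: [361.5, -396.5, 157.5]
orientation: [1.333, 2.844, -0.0]
ft_force: [0.9, -0.9, -1.1]
width: 88.0
grasp_force: 0.0
```

Call:
apply_moves:
  targets:
    - [1,[0.22,0.9,0.26],[0,0,0]]
    - [1,[0.22,0.9,0.26],[0,0,0]]
    - [1,[0.22,0.9,0.26],[0,0,0]]
    - [1,[0,0,0],[0,0,0]]
    - [1,[0,0,0],[0,0,0]]

```text
t: 4.92
ee_pos: [443.3, -286.1, 118.9]
orientation: [1.331, 2.845, -0.0]
ft_force: [-0.1, -0.5, -0.7]
width: 88.1
grasp_force: 0.0
```

```bash
python3 - <<'E'
from h import *
A=(444.5,-285)
plan([((*A,120),down(40.1)),((*A,7),None)])
T=ctrl.get_image("top")
for t in toys(T)[:4]:print(*t)
E
```

```text
turn [-0.     0.    -0.003] n 1 each [-0.0001  0.0002 -0.0028]
  shift [ 0.    0.03 -0.02] n 1 each [ 0.001  0.033 -0.022] -> [ 444. -285.  120.]
  shift [0.   0.   2.26] n 3 each [0.    0.    0.753] -> [ 444. -285.    7.]
0.85 [141. 138.  85.] [461. 137.] [ 657.5 -360.2] [36.2 74. ] -10.1
0.63 [ 11. 142.  84.] [481. 170.] [ 554.9 -415.3] [74.  34.1] 49.4
0.51 [ 11.  143.5  84.5] [430. 164.] [ 576. -267.] [65.8 38.3] 47.6
0.5 [17.  27.  72.5] [188. 199.] [484.9 453.5] [96.3 61.8] 70.8
```

Call:
apply_moves:
  targets:
    - [1,[0,0.02,0.75],[0,0,0]]
    - [1,[0,0,0.75],[0,0,0]]
    - [1,[0,0,0.74],[0,0,0]]
    - [1,[0,0,0],[0,0,0]]
    - [-1,[0,0,0],[0,0,0]]
    - [-1,[0,0,0],[0,0,0]]
    - [-1,[0,0,0],[0,0,0]]
    - [-1,[0,0,0],[0,0,0]]

```text
t: 6.02
ee_pos: [444.4, -285.4, 7.4]
orientation: [1.332, 2.844, -0.0]
ft_force: [-0.3, 0.3, -0.3]
width: 51.5
grasp_force: 0.0
```

Call:
apply_moves:
  targets:
    - [-1,[0,0,0],[0,0,0]]
    - [-1,[0,0,0],[0,0,0]]
    - [-1,[0,0,-0.8],[0,0,0]]
    - [-1,[0,0,-0.8],[0,0,0]]
    - [-1,[0,0,-0.8],[0,0,0]]
    - [-1,[0,0,-0.8],[0,0,0]]
    - [-1,[0,0,0],[0,0,0]]

```text
t: 6.9
ee_pos: [445.7, -286.2, 169.5]
orientation: [1.33, 2.84, -0.001]
ft_force: [0.5, -1.1, -0.7]
width: 34.0
grasp_force: 30.0
```

```bash
python3 - <<'E'
from h import *
b=box(40,-62)
plan([((b[0],b[1],170),down(-34.7)),((b[0],b[1],22),None)])
E
```

```text
turn [0.003 0.002 0.828] n 8 each [0.0004 0.0003 0.1035]
  shift [ 9.03 -2.26 -0.01] n 10 each [ 0.903 -0.226 -0.001] -> [610. 149. 170.]
  shift [0.   0.   2.96] n 3 each [0.    0.    0.987] -> [610. 149.  22.]
```

Call:
apply_moves:
  targets:
    - [-1,[0,0,0],[0,0,0.1035]]
    - [-1,[0,0,0],[0,0,0.1035]]
    - [-1,[0,0,0],[0,0,0.1035]]
    - [-1,[0,0,0],[0,0,0.1035]]
    - [-1,[0,0,0],[0,0,0.1035]]
    - [-1,[0,0,0],[0,0,0.1035]]
    - [-1,[0,0,0],[0,0,0.1035]]
    - [-1,[0,0,0],[0,0,0.1035]]

```text
t: 7.9
ee_pos: [443.2, -284.6, 165.1]
orientation: [-2.785, -1.449, 0.002]
ft_force: [-0.7, 0.3, -1.6]
width: 34.1
grasp_force: 30.0
```

Call:
apply_moves:
  targets:
    - [-1,[0.9,-0.23,0],[0,0,0]]
    - [-1,[0.9,-0.23,0],[0,0,0]]
    - [-1,[0.9,-0.23,0],[0,0,0]]
    - [-1,[0.9,-0.23,0],[0,0,0]]
    - [-1,[0.9,-0.23,0],[0,0,0]]
    - [-1,[0.9,-0.22,0],[0,0,0]]
    - [-1,[0.9,-0.22,0],[0,0,0]]
    - [-1,[0.9,-0.22,0],[0,0,0]]

```text
t: 8.9
ee_pos: [574.1, 63.7, 165.0]
orientation: [-2.782, -1.457, 0.004]
ft_force: [0.3, -0.6, -0.6]
width: 33.8
grasp_force: 30.0
```

Call:
apply_moves:
  targets:
    - [-1,[0.92,-0.22,0],[0,0,0]]
    - [-1,[0.92,-0.22,0],[0,0,0]]
    - [-1,[0,0,0],[0,0,0]]
    - [-1,[0,0,0],[0,0,0]]

```text
t: 9.4
ee_pos: [607.8, 150.0, 165.1]
orientation: [-2.782, -1.458, 0.004]
ft_force: [-0.6, -0.1, -0.1]
width: 33.4
grasp_force: 30.0
```

```bash
python3 - <<'E'
from h import *
b=box(40,-62)
plan([((b[0],b[1],22),down(-34.7))])
T=ctrl.get_image("top")
for t in toys(T)[:5]:print(*t)
E
```

```text
turn [-0.001  0.001  0.   ] n 1 each [-0.0011  0.0015  0.0002]
  shift [0.02 0.04 2.86] n 3 each [0.005 0.015 0.954] -> [610. 149.  22.]
0.9 [ 11. 144.  81.] [480. 172.] [ 551.6 -413. ] [70.9 39. ] 45.8
0.78 [141. 137.  82.] [461. 136.] [ 658.  -361.1] [37.4 74.7] -12.1
0.75 [111. 164. 103.] [450. 252.] [ 317.  -316.3] [73.8 40.5] 28.1
0.72 [ 11. 143.  82.] [431. 165.] [ 575.8 -268.2] [71.7 42.2] 46.7
0.67 [141. 133.  85.] [475. 215.] [ 424.1 -390.9] [72.8 35.4] 87.8
```

Call:
apply_moves:
  targets:
    - [-1,[0.02,0.04,0.9],[0,0,0]]
    - [-1,[0,0,0.9],[0,0,0]]
    - [-1,[0,0,0.5],[0,0,0]]
    - [-1,[0,0,0.5],[0,0,0]]
    - [-1,[0,0,0],[0,0,0]]

```text
t: 10.12
ee_pos: [609.3, 148.5, 24.9]
orientation: [-2.783, -1.455, 0.007]
ft_force: [0.9, -0.6, -0.6]
width: 34.0
grasp_force: 30.0
```

Call:
apply_moves:
  targets:
    - [0.0,[0,0,0],[0,0,0]]
    - [0.0,[0,0,0],[0,0,0]]
    - [0.0,[0,0,0],[0,0,0]]
    - [0.0,[0,0,-0.8],[0,0,0]]
    - [0.0,[0,0,-0.8],[0,0,0]]
    - [0.0,[0,0,-0.8],[0,0,0]]
    - [0.5,[0,0,-0.7],[0,0,0]]

```text
t: 11.0
ee_pos: [611.4, 150.3, 183.9]
orientation: [2.783, 1.457, 0.003]
ft_force: [0.1, -0.2, -0.9]
width: 50.9
grasp_force: 0.0
```

```bash
python3 - <<'E'
from h import *
B=(577.5,-269.5);b=box(40,-8);C=(553.5,-416)
p,r=plan([((*B,150),down(-42.5)),((*B,7),None),((*B,170),None),((b[0],b[1],170),down(-34.7)),((b[0],b[1],20),None)])
b=box(40,46)
plan([((b[0],b[1],160),None),((*C,160),down(-43)),((*C,7),None),((*C,170),None),((b[0],b[1],170),down(-34.7)),((b[0],b[1],20),None)],p,r)
E
```

```text
turn [ 0.001 -0.001  0.087] n 1 each [ 0.0007 -0.0008  0.0866]
  shift [-6.65  5.17  0.68] n 7 each [-0.95   0.739  0.097] -> [ 578. -270.  150.]
  shift [0.   0.   2.86] n 3 each [0.    0.    0.953] -> [ 578. -270.    7.]
  shift [ 0.    0.   -3.26] n 4 each [ 0.     0.    -0.815] -> [ 578. -270.  170.]
turn [ 0.     0.    -0.087] n 1 each [ 0.      0.     -0.0867]
  shift [ 7.26 -5.31  0.  ] n 8 each [ 0.907 -0.664  0.   ] -> [566. 180. 170.]
  shift [0. 0. 3.] n 3 each [0. 0. 1.] -> [566. 180.  20.]
  shift [ 0.   -1.08 -2.8 ] n 3 each [ 0.    -0.36  -0.933] -> [521. 211. 160.]
turn [0.    0.    0.092] n 1 each [0.     0.     0.0922]
  shift [-8.73  9.02  0.  ] n 10 each [-0.873  0.902  0.   ] -> [ 554. -416.  160.]
  shift [0.   0.   3.06] n 4 each [0.    0.    0.765] -> [ 554. -416.    7.]
  shift [ 0.    0.   -3.26] n 4 each [ 0.     0.    -0.815] -> [ 554. -416.  170.]
turn [ 0.     0.    -0.092] n 1 each [ 0.      0.     -0.0922]
  shift [ 9.94 -7.67  0.  ] n 10 each [ 0.994 -0.767  0.   ] -> [521. 211. 170.]
  shift [0. 0. 3.] n 3 each [0. 0. 1.] -> [521. 211.  20.]
```

Call:
apply_moves:
  targets:
    - [1,[-0.83,0.65,0.085],[0,0,0]]
    - [1,[-0.83,0.65,0.085],[0,0,0]]
    - [1,[-0.83,0.65,0.085],[0,0,0]]
    - [1,[-0.83,0.65,0.085],[0,0,0]]
    - [1,[-0.83,0.65,0.085],[0,0,0]]
    - [1,[-0.83,0.65,0.085],[0,0,0]]
    - [1,[-0.83,0.65,0.085],[0,0,0]]
    - [1,[-0.83,0.65,0.085],[0,0,0]]

```text
t: 12.0
ee_pos: [635.9, -272.6, 148.2]
orientation: [2.782, 1.457, 0.001]
ft_force: [0.7, -0.1, 0.1]
width: 87.9
grasp_force: 0.0
```

Call:
apply_moves:
  targets:
    - [1,[0,0,0],[0,0,0.087]]
    - [1,[0,0,0],[0,0,0]]
    - [1,[0,0,0],[0,0,0]]

```text
t: 12.38
ee_pos: [635.9, -270.2, 148.0]
orientation: [2.874, 1.269, 0.0]
ft_force: [0.4, -0.5, 0.2]
width: 87.8
grasp_force: 0.0
```

```bash
python3 - <<'E'
from h import *
T=ctrl.get_image("top")
for t in toys(T)[:6]:print(*t)
B=(577.5,-269.5)
plan([((*B,7),down(-42.5))])
E
```

```text
0.68 [ 11. 143.  81.] [290. 155.] [611.8 148.8] [74.4 36.5] 55.2
turn [ 0.    -0.     0.001] n 1 each [ 0.0001 -0.      0.0012]
  shift [-0.78 -0.87  2.82] n 3 each [-0.261 -0.29   0.94 ] -> [ 578. -270.    7.]
```

Call:
apply_moves:
  targets:
    - [1,[-0.39,-0.435,0.1],[0,0,0]]
    - [1,[-0.39,-0.435,0.1],[0,0,0]]
    - [1,[0,0,0.87],[0,0,0]]
    - [1,[0,0,0.87],[0,0,0]]
    - [1,[0,0,0.86],[0,0,0]]
    - [1,[0,0,0],[0,0,0]]
    - [-1,[0,0,0],[0,0,0]]
    - [-1,[0,0,0],[0,0,0]]

```text
t: 13.48
ee_pos: [578.9, -270.7, 9.9]
orientation: [2.873, 1.264, 0.004]
ft_force: [-0.4, 0.3, 0.3]
width: 71.4
grasp_force: 0.0
```

Call:
apply_moves:
  targets:
    - [-1,[0,0,0],[0,0,0]]
    - [-1,[0,0,0],[0,0,0]]
    - [-1,[0,0,0],[0,0,0]]
    - [-1,[0,0,-0.8],[0,0,0]]
    - [-1,[0,0,-0.8],[0,0,0]]
    - [-1,[0,0,-0.8],[0,0,0]]
    - [-1,[0,0,-0.8],[0,0,0]]
    - [-1,[0,0,0],[0,0,-0.087]]

```text
t: 14.48
ee_pos: [579.4, -271.2, 171.7]
orientation: [2.776, 1.459, 0.006]
ft_force: [-0.4, -0.6, -0.3]
width: 0.2
grasp_force: 0.0
```

```bash
python3 - <<'E'
from h import *
b=box(40,-8)
plan([((b[0],b[1],165),down(-34.7)),((b[0],b[1],22),None)])
E
```

```text
turn [ 0.004 -0.001  0.002] n 1 each [ 0.0042 -0.0006  0.0017]
  shift [ 7.26 -5.36  0.13] n 8 each [ 0.908 -0.671  0.017] -> [566. 180. 165.]
  shift [0.   0.   2.86] n 3 each [0.    0.    0.953] -> [566. 180.  22.]
```

Call:
apply_moves:
  targets:
    - [1,[0.9,0,-0.2],[0,0,0]]
    - [1,[0.9,0,-0.2],[0,0,0]]
    - [1,[0.9,0,0],[0,0,0]]
    - [1,[0.9,0,0],[0,0,0]]
    - [1,[0,-1,0],[0,0,0]]
    - [1,[0,-1,0],[0,0,0]]
    - [1,[0,-1,0],[0,0,0]]
    - [1,[0,0,0],[0,0,0]]

```text
t: 15.48
ee_pos: [553.6, -35.2, 187.5]
orientation: [-2.78, -1.46, 0.003]
ft_force: [0.1, -1.2, 0.8]
width: 77.3
grasp_force: 0.0
```

```bash
python3 - <<'E'
from h import *
T=ctrl.get_image("top");S=ctrl.get_image("side")
for t in toys(T)[:7]:print(*t)
cv2.imwrite("pics/m1.png",np.vstack([cv2.resize(T["pixels"][100:300,230:530],None,fx=1.5,fy=1.5),cv2.resize(S["pixels"][200:400,180:480],None,fx=1.5,fy=1.5)])[:600])
B=(577.5,-269.5)
plan([((*B,150),down(-42.5))])
E
```

```text
0.85 [ 11. 144.  82.] [290. 155.] [611.6 148.4] [70.4 34.8] 55.2
0.82 [141. 133.  86.] [474. 215.] [ 423.7 -389.5] [70.7 32.2] 84.0
0.77 [ 11. 143.  82.] [430. 164.] [ 576.8 -266.7] [68.3 40.2] 49.7
0.63 [111. 165. 103.] [450. 252.] [ 317.3 -315.7] [72.7 39.9] 28.0
0.56 [ 11. 143.  81.] [481. 172.] [ 551.6 -414.4] [73.2 41.2] 45.8
0.52 [141. 137.  82.] [461. 137.] [ 657.3 -359.5] [39.7 75.1] -11.4
0.39 [14. 98. 65.] [248. 151.] [629.1 271.7] [104.1 243.7] -36.0
turn [ 0.001 -0.001  0.086] n 1 each [ 0.001  -0.0006  0.0865]
  shift [-3.16  3.43  0.76] n 4 each [-0.79   0.857  0.191] -> [ 578. -270.  150.]
```

View pics/m1.png

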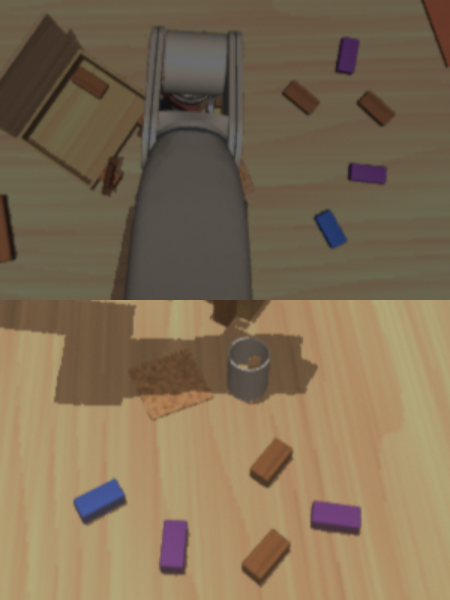

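The picture shows the toy still at top (430,165). The fingers weren't fully shut when I lifted, so I'll retry with a longer close.

Call:
apply_moves:
  targets:
    - [1,[0,0,0],[0,0,0.087]]
    - [1,[-0.79,0.86,0.19],[0,0,0]]
    - [1,[-0.79,0.86,0.19],[0,0,0]]
    - [1,[-0.79,0.86,0.19],[0,0,0]]
    - [1,[-0.77,0.85,0.19],[0,0,0]]
    - [1,[0,0,0],[0,0,0]]
    - [1,[0,0,0.96],[0,0,0]]
    - [1,[0,0,0.96],[0,0,0]]

```text
t: 16.62
ee_pos: [577.9, -269.0, 53.1]
orientation: [2.875, 1.262, 0.003]
ft_force: [0.3, -0.7, -0.5]
width: 87.7
grasp_force: 0.0
```

Call:
apply_moves:
  targets:
    - [0.2,[0,0,0.96],[0,0,0]]
    - [0.2,[0,0,0],[0,0,0]]
    - [-1,[0,0,0],[0,0,0]]
    - [-1,[0,0,0],[0,0,0]]
    - [-1,[0,0,0],[0,0,0]]
    - [-1,[0,0,0],[0,0,0]]
    - [-1,[0,0,0],[0,0,0]]
    - [-1,[0,0,0],[0,0,0]]

```text
t: 17.62
ee_pos: [577.0, -268.4, 6.1]
orientation: [2.876, 1.264, 0.001]
ft_force: [-0.5, 1.4, 5.4]
width: 34.0
grasp_force: 29.9
```

Call:
apply_moves:
  targets:
    - [-1,[0,0,-0.8],[0,0,0]]
    - [-1,[0,0,-0.8],[0,0,0]]
    - [-1,[0,0,-0.8],[0,0,0]]
    - [-1,[0,0,-0.8],[0,0,0]]
    - [-1,[0,0,0],[0,0,-0.087]]
    - [-1,[0,0,0],[0,0,0]]

```text
t: 18.38
ee_pos: [576.6, -268.4, 165.9]
orientation: [2.784, 1.456, 0.0]
ft_force: [0.4, -0.1, -1.0]
width: 34.1
grasp_force: 29.9
```

```bash
python3 - <<'E'
from h import *
b=box(40,-8)
plan([((b[0],b[1],165),down(-34.7)),((b[0],b[1],22),None)])
E
```

```text
turn [ 0.     0.    -0.001] n 1 each [ 0.0002  0.     -0.0009]
  shift [ 7.25 -5.29  0.02] n 8 each [ 0.906 -0.661  0.002] -> [566. 180. 165.]
  shift [0.   0.   2.86] n 3 each [0.    0.    0.953] -> [566. 180.  22.]
```

Call:
apply_moves:
  targets:
    - [-1,[0.905,-0.66,0],[0,0,0]]
    - [-1,[0.905,-0.66,0],[0,0,0]]
    - [-1,[0.905,-0.66,0],[0,0,0]]
    - [-1,[0.905,-0.66,0],[0,0,0]]
    - [-1,[0.905,-0.66,0],[0,0,0]]
    - [-1,[0.905,-0.66,0],[0,0,0]]
    - [-1,[0.905,-0.66,0],[0,0,0]]
    - [-1,[0.905,-0.66,0],[0,0,0]]

```text
t: 19.38
ee_pos: [565.2, 181.1, 164.7]
orientation: [-2.785, -1.453, 0.003]
ft_force: [0.8, 0.3, -0.8]
width: 33.5
grasp_force: 29.9
```

Call:
apply_moves:
  targets:
    - [-1,[0,0,0],[0,0,0]]
    - [-1,[0,0,0.9],[0,0,0]]
    - [-1,[0,0,0.9],[0,0,0]]
    - [-1,[0,0,0.5],[0,0,0]]
    - [-1,[0,0,0.5],[0,0,0]]
    - [-1,[0,0,0],[0,0,0]]

```text
t: 20.12
ee_pos: [564.0, 177.7, 23.4]
orientation: [-2.784, -1.453, 0.008]
ft_force: [-0.1, -0.4, -0.8]
width: 33.4
grasp_force: 29.9
```

Call:
apply_moves:
  targets:
    - [0.0,[0,0,0],[0,0,0]]
    - [0.0,[0,0,0],[0,0,0]]
    - [0.0,[0,0,0],[0,0,0]]
    - [0.0,[0,0,-0.9],[0,0,0]]
    - [0.0,[0,0,-0.9],[0,0,0]]
    - [0.0,[0,0,-0.9],[0,0,0]]
    - [0.5,[0,0,-0.3],[0,0,0]]
    - [1,[0,0,0],[0,0,0.092]]

```text
t: 21.12
ee_pos: [566.6, 179.7, 177.1]
orientation: [2.883, 1.248, 0.004]
ft_force: [-0.4, -0.7, 0.0]
width: 60.4
grasp_force: 0.0
```

```bash
python3 - <<'E'
from h import *
T=ctrl.get_image("top")
for t in toys(T)[:7]:print(*t)
C=(553.5,-416.5);b=box(40,46)
plan([((*C,150),down(-43)),((*C,7),None),((*C,165),None),((b[0],b[1],165),down(-34.7))])
E
```

```text
0.81 [111. 166. 105.] [450. 252.] [ 318.2 -316. ] [71.3 35.6] 28.0
0.72 [ 11. 143.  81.] [480. 172.] [ 549.5 -413.4] [74.5 41.1] 45.5
0.66 [141. 133.  86.] [474. 215.] [ 424.2 -391. ] [74.8 35. ] 82.0
0.63 [141. 137.  83.] [462. 136.] [ 658.8 -361.7] [36.9 76.5] -12.6
turn [-0.     0.    -0.001] n 1 each [-0.0001  0.0002 -0.0007]
  shift [-8.88  7.95  0.51] n 9 each [-0.987  0.884  0.056] -> [ 554. -416.  150.]
  shift [0.   0.   2.86] n 3 each [0.    0.    0.953] -> [ 554. -416.    7.]
  shift [ 0.    0.   -3.16] n 4 each [ 0.    0.   -0.79] -> [ 554. -416.  165.]
turn [ 0.     0.    -0.092] n 1 each [ 0.      0.     -0.0922]
  shift [ 9.95 -7.67  0.  ] n 10 each [ 0.995 -0.767  0.   ] -> [521. 211. 165.]
```

Call:
apply_moves:
  targets:
    - [1,[-0.89,0.795,0.05],[0,0,0]]
    - [1,[-0.89,0.795,0.05],[0,0,0]]
    - [1,[-0.89,0.795,0.05],[0,0,0]]
    - [1,[-0.89,0.795,0.05],[0,0,0]]
    - [1,[-0.89,0.795,0.05],[0,0,0]]
    - [1,[-0.89,0.795,0.05],[0,0,0]]
    - [1,[-0.89,0.795,0.05],[0,0,0]]
    - [1,[-0.89,0.795,0.05],[0,0,0]]

```text
t: 22.22
ee_pos: [554.9, -299.4, 154.5]
orientation: [-2.878, -1.257, 0.001]
ft_force: [0.7, 0.4, -0.2]
width: 88.0
grasp_force: 0.0
```

Call:
apply_moves:
  targets:
    - [1,[-0.89,0.795,0.05],[0,0,0]]
    - [1,[-0.87,0.795,0.05],[0,0,0]]
    - [1,[0,0,0],[0,0,0]]
    - [1,[0,0,0.95],[0,0,0]]
    - [1,[0,0,0.95],[0,0,0]]
    - [0.2,[0,0,0.95],[0,0,0]]
    - [0.2,[0,0,0],[0,0,0]]
    - [-1,[0,0,0],[0,0,0]]

```text
t: 23.22
ee_pos: [553.8, -415.2, 8.1]
orientation: [-2.879, -1.255, 0.001]
ft_force: [-0.7, 0.6, -0.9]
width: 61.2
grasp_force: 0.0
```

Call:
apply_moves:
  targets:
    - [-1,[0,0,0],[0,0,0]]
    - [-1,[0,0,0],[0,0,0]]
    - [-1,[0,0,0],[0,0,0]]
    - [-1,[0,0,0],[0,0,0]]
    - [-1,[0,0,0],[0,0,0]]

```text
t: 23.85
ee_pos: [554.1, -416.5, 9.1]
orientation: [2.881, 1.252, 0.001]
ft_force: [-1.1, 0.7, 6.2]
width: 33.9
grasp_force: 30.0
```

Call:
apply_moves:
  targets:
    - [-1,[0,0,-0.8],[0,0,0]]
    - [-1,[0,0,-0.8],[0,0,0]]
    - [-1,[0,0,-0.8],[0,0,0]]
    - [-1,[0,0,-0.8],[0,0,0]]
    - [-1,[0,0,0],[0,0,-0.092]]
    - [-1,[0,0,0],[0,0,0]]

```text
t: 24.6
ee_pos: [553.8, -416.3, 168.6]
orientation: [2.783, 1.456, 0.0]
ft_force: [-0.0, -0.6, -1.1]
width: 33.7
grasp_force: 30.0
```

```bash
python3 - <<'E'
from h import *
b=box(40,46)
plan([((b[0],b[1],165),down(-34.7)),((b[0],b[1],22),None)])
E
```

```text
turn [ 0.     0.    -0.001] n 1 each [ 0.0004  0.     -0.0009]
  shift [ 9.94 -7.68  0.07] n 10 each [ 0.994 -0.768  0.007] -> [521. 211. 165.]
  shift [0.   0.   2.86] n 3 each [0.    0.    0.953] -> [521. 211.  22.]
```

Call:
apply_moves:
  targets:
    - [-1,[0.9,-0.7,0],[0,0,0]]
    - [-1,[0.9,-0.7,0],[0,0,0]]
    - [-1,[0.9,-0.7,0],[0,0,0]]
    - [-1,[0.9,-0.7,0],[0,0,0]]
    - [-1,[0.9,-0.7,0],[0,0,0]]
    - [-1,[0.9,-0.7,0],[0,0,0]]
    - [-1,[0.9,-0.7,0],[0,0,0]]
    - [-1,[0.9,-0.7,0],[0,0,0]]

```text
t: 25.6
ee_pos: [528.0, 40.8, 167.5]
orientation: [-2.785, -1.452, 0.002]
ft_force: [0.5, -0.8, -0.6]
width: 33.6
grasp_force: 30.0
```

Call:
apply_moves:
  targets:
    - [-1,[0.9,-0.7,0],[0,0,0]]
    - [-1,[0.9,-0.7,0],[0,0,0]]
    - [-1,[0.94,-0.68,0],[0,0,0]]
    - [-1,[0,0,0],[0,0,0]]
    - [-1,[0,0,0],[0,0,0]]

```text
t: 26.22
ee_pos: [520.6, 210.5, 167.4]
orientation: [2.784, 1.456, -0.003]
ft_force: [0.1, -0.6, -0.4]
width: 33.8
grasp_force: 30.0
```

```bash
python3 - <<'E'
from h import *
b=box(40,46)
o,_,_=st();print(o["width"],o["grasp_force"])
plan([((b[0],b[1],22),down(-34.7))])
E
```

```text
33.804311024143274 29.96194303035736
turn [-0.001  0.001 -0.001] n 1 each [-0.0005  0.001  -0.0007]
  shift [0.01 0.01 2.91] n 3 each [0.004 0.002 0.969] -> [521. 211.  22.]
```

Call:
apply_moves:
  targets:
    - [-1,[0,0,0.9],[0,0,0]]
    - [-1,[0,0,0.9],[0,0,0]]
    - [-1,[0,0,0.5],[0,0,0]]
    - [-1,[0,0,0.5],[0,0,0]]
    - [-1,[0,0,0],[0,0,0]]

```text
t: 26.85
ee_pos: [519.9, 208.7, 26.4]
orientation: [-2.785, -1.453, 0.007]
ft_force: [-0.2, 0.5, -0.2]
width: 33.7
grasp_force: 30.0
```

Call:
apply_moves:
  targets:
    - [0.0,[0,0,0],[0,0,0]]
    - [0.0,[0,0,0],[0,0,0]]
    - [0.0,[0,0,0],[0,0,0]]
    - [0.0,[0,0,-0.9],[0,0,0]]
    - [0.0,[0,0,-0.9],[0,0,0]]
    - [0.0,[0,0,-0.9],[0,0,0]]
    - [0.5,[0,0,-0.8],[0,0,0]]
    - [1,[0,0,0],[0,0,0]]

```text
t: 27.85
ee_pos: [523.4, 211.8, 207.1]
orientation: [2.782, 1.457, 0.012]
ft_force: [-0.2, 0.9, -0.5]
width: 60.6
grasp_force: 0.0
```

```bash
python3 - <<'E'
from h import *
np.set_printoptions(precision=3,suppress=True)
st()
D=np.loadtxt("log.txt");q=D[:,:6];r=np.hypot(D[:,6],D[:,7]);z=D[:,8]
a=q[:,1]+q[:,2]
print(np.c_[q,np.degrees(np.arctan2(D[:,7],D[:,6])),r,z][::2])
# r=r0+L2 s2+L3 s(a)+e c(a) ; z=z0+L2 c2+L3 c(a)-e s(a)   (tool down => L6 folded into z0)
n=len(r);O=np.ones(n);Z=0*O
M=np.vstack([np.c_[O,Z,np.sin(q[:,1]),np.sin(a),np.cos(a)],np.c_[Z,O,np.cos(q[:,1]),np.cos(a),-np.sin(a)]])
s,res,rk,sv=np.linalg.lstsq(M,np.r_[r,z],rcond=None);print(s,np.abs(M@s-np.r_[r,z]).max(),sv)
E
```

```text
[[ -1.225   0.423   1.63    0.      1.089  -0.019 -69.096 624.986 222.677]
 [ -0.593   0.354   1.885  -0.      0.896  -1.288 -32.712 529.659 169.516]
 [  0.222   0.473   1.649   0.      1.018   0.828  13.808 629.624 183.947]
 [ -0.456   0.5     1.637   0.      0.998   0.147 -25.079 639.711 171.66 ]
 [ -0.454   0.504   1.645  -0.      0.992   0.153 -24.961 636.05  165.901]
 [ -0.662   0.579   1.505  -0.      1.057  -0.055 -36.933 692.857 168.59 ]
 [  0.363   0.403   1.812  -0.      0.928   0.97   22.017 561.591 167.383]]
[  3.375   9.612 558.484 485.72   80.229] 1.7792973479882903 [6.472 5.288 0.322 0.186 0.119]
```

```bash
cat >> h.py <<'E'
def tilt(az,al,side=-1):
    """tool pointing outward along azimuth az (deg), al deg from down; tool y to right (side -1)"""
    a,b=np.radians([az,al]);u=np.array([np.cos(a),np.sin(a),0]);z=u*np.sin(b)-np.array([0,0,1])*np.cos(b)
    y=side*np.array([-np.sin(a),np.cos(a),0]);return np.c_[np.cross(y,z),y,z]
E
python3 - <<'E'
from h import *
np.set_printoptions(precision=1,suppress=True)
T=ctrl.get_image("top");S=ctrl.get_image("side")
for n,im in(("top",T),("side",S)):
    for l,z in(("cup_rim",85),("cup",0),("coaster",0)):
        for d in ctrl.pinpoint(l,n)[:2]:print(n,l,d["xy"],round(d["score"],2),onz(im,d["xy"],z)[:2])
    m=ctrl.masks_of("coaster",n)[0];pts=np.array([onz(im,p,4)[:2] for p in np.argwhere(m["region"])[:,::-1]],np.float32);print("coaster",m["score"],cv2.minAreaRect(pts))
    m=ctrl.masks_of("cup",n)[0];print("cup",m["score"],m["bbox"])
    # ellipse-based: rim model check
    for c in((554,-115),):
        th=np.linspace(0,2*np.pi,60);P=np.array([proj(im,(c[0]+34*np.cos(t),c[1]+34*np.sin(t),z)) for t in th for z in(0,85)]);print("model bbox",P.min(0),P.max(0))
u=tilt(-11.7,50)[:,2]
print(toys(T)[:8])
plan([((500,-100,250),down(-101.7)),((450,-93,250),tilt(-11.7,50))])
g=np.array([554,-115,50]);plan([(g+u*19-u*130,tilt(-11.7,50)),(g+u*19,None)],np.array([450,-93,250]),tilt(-11.7,50))
E
```

```text
top cup_rim [381.9, 168.2] 0.7 [ 558.2 -118.2]
top cup_rim [274.0, 185.4] 0.49 [513.8 189.7]
top cup [379.4, 171.7] 0.81 [ 559.8 -118.3]
top cup [382.7, 169.8] 0.55 [ 565.5 -128.3]
top coaster [374.3, 214.4] 0.57 [ 431.3 -100.1]
top coaster [372.4, 171.2] 0.41 [561.7 -97.2]
coaster 0.9 ((428.2084655761719, -104.54277801513672), (111.63213348388672, 113.11849975585938), 20.93140983581543)
cup 0.77 [366.4, 155.7, 392.3, 184.9]
model bbox [367.1 157.9] [392.8 184.9]
side cup_rim [345.2, 237.3] 0.63 [ 553.6 -117.3]
side cup_rim [331.5, 181.8] 0.2 [535.4  66.7]
side cup [288.1, 167.7] 0.64 [421.3 211.5]
side cup [294.4, 257.4] 0.63 [ 430.  -108.1]
side coaster [292.7, 256.9] 0.78 [ 425.8 -106.4]
side coaster [329.3, 179.1] 0.16 [538.  158.2]
coaster 0.62 ((541.43994140625, 116.7319564819336), (51.655460357666016, 81.13746643066406), 55.40996170043945)
cup 0.62 [329.8, 219.7, 358.2, 266.5]
model bbox [330.4 225.4] [359.5 268.6]
[(0.82, array([ 12., 138.,  48.]), array([292., 155.], dtype=float32), array([612.5, 146.8]), array([65.4, 34.9]), 55.3), (0.78, array([141., 133.,  86.]), array([4
[... 164 characters left out ...]
, -315.3]), array([69.3, 36.7]), 25.5), (0.66, array([141., 138.,  83.]), array([462., 135.], dtype=float32), array([ 660.6, -362. ]), array([38.8, 71.5]), -10.2), (0.53, array([ 12., 138.,  48.]), array([283., 172.], dtype=float32), array([561.6, 170.1]), array([56.8, 34.8]), 57.0)]
turn [-0.   0.   0.7] n 7 each [-0.   0.   0.1]
  shift [ 0.8  6.2 -0.9] n 7 each [ 0.1  0.9 -0.1] -> [ 500 -100  250]
turn [ 0.   0.6 -0. ] n 5 each [ 0.   0.1 -0. ]
  shift [-0.7  0.1 -0.8] n 1 each [-0.6  0.1 -0.8] -> [450 -93 250]
turn [0. 0. 0.] n 0 each [0. 0. 0.]
  shift [-1.7  0.   2. ] n 2 each [-0.8  0.   1. ] -> [471. -98. 121.]
  shift [ 0.  -0.   2.6] n 3 each [ 0.  -0.   0.9] -> [ 568. -118.   38.]
```

Call:
apply_moves:
  targets:
    - [1,[0,0,-0.5],[0,0,0.1063]]
    - [1,[0,0,-0.4],[0,0,0.1063]]
    - [1,[0,0,0],[0,0,0.1063]]
    - [1,[0,0,0],[0,0,0.1063]]
    - [1,[0,0,0],[0,0,0.1063]]
    - [1,[0,0,0],[0,0,0.1063]]
    - [1,[0,0,0],[0,0,0.1063]]

```text
t: 29.38
ee_pos: [521.3, 210.9, 248.2]
orientation: [-3.124, 0.329, -0.0]
ft_force: [0.4, -0.4, -0.5]
width: 87.5
grasp_force: 0.0
```

Call:
apply_moves:
  targets:
    - [1,[0.12,0.88,0],[0,0,0]]
    - [1,[0.12,0.88,0],[0,0,0]]
    - [1,[0.12,0.88,0],[0,0,0]]
    - [1,[0.12,0.88,0],[0,0,0]]
    - [1,[0.12,0.88,0],[0,0,0]]
    - [1,[0.12,0.88,0],[0,0,0]]
    - [1,[0.12,0.88,0],[0,0,0]]
    - [1,[0,0,0],[0,0,0]]

```text
t: 30.38
ee_pos: [499.9, -101.5, 248.3]
orientation: [3.124, -0.326, 0.001]
ft_force: [0.7, 0.5, 0.3]
width: 87.9
grasp_force: 0.0
```

Call:
apply_moves:
  targets:
    - [1,[0,0,0],[0,0.111,0]]
    - [1,[0,0,0],[0,0.111,0]]
    - [1,[0,0,0],[0,0.111,0]]
    - [1,[0,0,0],[0,0.111,0]]
    - [1,[0,0,0],[0,0.111,0]]
    - [1,[0,0,0],[0,0,0]]

```text
t: 31.12
ee_pos: [495.9, -86.9, 242.1]
orientation: [2.911, -0.278, 1.044]
ft_force: [1.5, 0.2, 1.2]
width: 87.9
grasp_force: 0.0
```

```bash
python3 - <<'E'
from h import *
np.set_printoptions(precision=3,suppress=True)
o,p,Rm=st();print(o["qpos"],p,Rm[:,2])
D=np.loadtxt("log.txt");q=D[:,:6];r=np.hypot(D[:,6],D[:,7]);z=D[:,8]
a=q[:,1]+q[:,2];b=a+q[:,4];n=len(r);O=np.ones(n);Z=0*O
M=np.vstack([np.c_[O,Z,np.sin(q[:,1]),np.sin(a),np.cos(a),np.sin(b)],np.c_[Z,O,np.cos(q[:,1]),np.cos(a),-np.sin(a),np.cos(b)]])
s,*_=np.linalg.lstsq(M,np.r_[r,z],rcond=None);print(s,np.abs(M@s-np.r_[r,z]).max(),np.degrees(b[-1]))
g=np.array([556,-114,50]);u=tilt(-11.6,50)[:,2]
plan([(g+u*19-u*130,tilt(-11.6,50)),(g+u*19,None)])
E
```

```text
[-0.228  0.024  2.319  0.413  0.124  1.142] [495.86  -86.896 242.066] [ 0.627 -0.094 -0.773]
[  0.704 317.008 564.558 483.883  78.202 315.511] 0.6053694583250433 141.32590621661464
turn [-0.021  0.119 -0.002] n 2 each [-0.011  0.059 -0.001]
  shift [-2.12  0.29  1.24] n 3 each [-0.705  0.096  0.412] -> [473. -97. 121.]
  shift [ 0.  -0.   2.6] n 3 each [ 0.    -0.     0.867] -> [ 570. -117.   38.]
```

```bash
cat >> h.py <<'E'
from scipy.optimize import least_squares
LO=np.array([-3,-.9,.09,-1.31,.11,-2.54]);HI=np.array([3,2.11,2.58,4.45,2.69,2.54])
KP=[0.7,317,564.6,483.9,78.2,315.5,0.,0.]
def fk(q,k=KP):
    e=lambda ax,t:R.from_euler(ax,t).as_matrix()
    B=e('z',q[0]);a=q[1]+q[2];F=B@e('y',a)@e('z',q[3])@e('y',q[4])
    p=np.array([k[0],k[6],k[1]])+e('y',q[1])@[0,0,k[2]]+e('y',a)@[k[4],0,k[3]]
    Rt=F@e('z',q[5]); p=B@p+Rt@[0,0,k[5]]
    # tool y radial at q6=0 when down
    return p,Rt@e('z',k[7])
def ik(p,Rt,q0,k=KP):
    f=lambda q:np.r_[(fk(q,k)[0]-p)/100,(R.from_matrix(fk(q,k)[1].T@Rt)).as_rotvec()]
    s=least_squares(f,np.clip(q0,LO+.01,HI-.01),bounds=(LO,HI));return s.x,np.sqrt(2*s.cost)
E
python3 - <<'E'
from h import *
np.set_printoptions(precision=3,suppress=True)
D=np.loadtxt("log.txt")
def f(k):
    o=[]
    for d in D:
        p,Rt=fk(d[:6],k);o+=[*(p-d[6:9])/2,*R.from_matrix(Rt.T@R.from_rotvec(d[9:12]).as_matrix()).as_rotvec()*50]
    return np.array(o)
best=None
for y0 in(0,1.57,-1.57,3.14):
    s=least_squares(f,[*KP[:7],y0],loss="soft_l1")
    if best is None or s.cost<best.cost:best=s
print(best.cost,best.x);print(f(best.x).reshape(-1,6)[-1])
E
```

```text
0.0 [  0.    312.4   563.1   484.9    77.5   309.644  11.9    14.137]
[-0.  0. -0.  0.  0.  0.]
```

```bash
sed -i 's/^KP=.*/KP=[0,312.4,563.1,484.9,77.5,309.644,11.9,np.pi\/2]/' h.py
python3 - <<'E'
from h import *
np.set_printoptions(precision=2,suppress=True)
o,p,Rm=st(0);q0=o["qpos"]
qd,_=ik(np.array([500,-100,250]),down(-101.7),q0*[1,1,1,0,1,1]);print("down",qd)
g=np.array([556,-114,52])
roll=lambda Rt,deg:Rt@R.from_rotvec([0,0,np.radians(deg)]).as_matrix()
for al in(55,65):
  for az in(50,70,90,-100):
    for side in(-1,1):
      Rg=tilt(az,al,side);u=Rg[:,2]
      res=[]
      for q4 in(0.8,-.8):
        qs,e=ik(g+u*19-u*130,Rg,[qd[0],.4,2,q4,1,0]);qg,e2=ik(g+u*19,Rg,qs)
        if e+e2>1e-3: continue
        for azp in(az,az+15,az+30):
         for sg in(180,-180):
          Rp0=tilt(azp,80,side);b=box(10,10,160);qa,e3=ik(b,Rp0,qg)
          q=qa;err=e3
          for k in range(1,7):
            q,e=ik(b,roll(Rp0,sg*k/6),q);err=max(err,e)
          if err<1e-3: print(al,az,side,"grasp",qg,"azp",azp,sg,"p0",qa,"p1",q,"m",None)
E
```

```text
down [-0.22  0.22  1.86 -0.    1.07  1.55]
55 50 -1 grasp [-0.66  0.81  1.98  1.37  0.99 -1.15] azp 50 180 p0 [-0.23  0.81  2.3   2.03  1.38 -1.54] p1 [-0.23  0.81  2.3   2.03  1.38  1.6 ] m None
55 50 -1 grasp [-0.66  0.81  1.98  1.37  0.99 -1.15] azp 65 180 p0 [-0.3   0.8   2.15  1.68  1.37 -1.38] p1 [-0.3   0.8   2.15  1.68  1.37  1.76] m None
55 50 -1 grasp [-0.66  0.81  1.98  1.37  0.99 -1.15] azp 80 180 p0 [-0.3   0.82  1.98  1.4   1.45 -1.23] p1 [-0.3   0.82  1.98  1.4   1.45  1.91] m None
55 50 -1 grasp [-0.66  0.81  1.98  1.37  0.99 -1.15] azp 50 180 p0 [-0.23  0.81  2.3   2.03  1.38 -1.54] p1 [-0.23  0.81  2.3   2.03  1.38  1.6 ] m None
55 50 -1 grasp [-0.66  0.81  1.98  1.37  0.99 -1.15] azp 65 180 p0 [-0.3   0.8   2.15  1.68  1.37 -1.38] p1 [-0.3   0.8   2.15  1.68  1.37  1.76] m None
55 50 -1 grasp [-0.66  0.81  1.98  1.37  0.99 -1.15] azp 80 180 p0 [-0.3   0.82  1.98  1.4   1.45 -1.23] p1 [-0.3   0.82  1.98  1.4   1.45  1.91] m None
55 50 1 grasp [-0.66  0.81  1.98  1.37  0.99  1.99] azp 50 -180 p0 [-0.23  0.81  2.3   2.03  1.38  1.6 ] p1 [-0.23  0.81  2.3   2.03  1.38 
[... 9336 characters left out ...]
94  1.54 -0.94  1.8   1.04] p1 [ 0.73  0.94  1.54 -0.94  1.8  -2.1 ] m None
65 -100 1 grasp [ 0.22  0.95  1.7  -1.03  1.36  1.11] azp -70 -180 p0 [ 0.79  0.89  1.71 -1.1   1.64  1.08] p1 [ 0.79  0.89  1.71 -1.1   1.64 -2.06] m None
65 -100 1 grasp [ 0.22  0.95  1.7  -1.03  1.36  1.11] azp -100 -180 p0 [ 0.66  0.99  1.39 -0.8   1.95  1.05] p1 [ 0.66  0.99  1.39 -0.8   1.95 -2.09] m None
65 -100 1 grasp [ 0.22  0.95  1.7  -1.03  1.36  1.11] azp -85 -180 p0 [ 0.73  0.94  1.54 -0.94  1.8   1.04] p1 [ 0.73  0.94  1.54 -0.94  1.8  -2.1 ] m None
65 -100 1 grasp [ 0.22  0.95  1.7  -1.03  1.36  1.11] azp -70 -180 p0 [ 0.79  0.89  1.71 -1.1   1.64  1.08] p1 [ 0.79  0.89  1.71 -1.1   1.64 -2.06] m None
```

```bash
cat >> h.py <<'E'
def path(q,wps,p=None,Rm=None,n=6):
    """check joints along straight shift / turn path: list of (pos,R); prints joints at each waypoint & worst err"""
    if p is None:_,p,Rm=st(0)
    for pt,Rt in wps:
        Rt=Rm if Rt is None else Rt;w=R.from_matrix(Rm.T@Rt).as_rotvec();E=0;mx=0
        for k in range(1,n+1):
            q1,e=ik(p+(np.array(pt)-p)*k/n,Rm@R.from_rotvec(w*k/n).as_matrix(),q);E=max(E,e);mx=max(mx,np.abs(q1-q).max());q=q1
        p,Rm=np.array(pt,float),Rt;print("  q",np.round(q,2),"err",round(E,4),"maxstep",round(mx,2))
    return q
E
python3 - <<'E'
from h import *
np.set_printoptions(precision=3,suppress=True)
o,p,Rm=st(0);q0=o["qpos"]
Rg=tilt(90,55,-1);u=Rg[:,2];g=np.array([556,-114,52]);pre=g+u*19-u*130
P=np.array([560,-200,260])
w=[(P,None),(P,down(0)),(P,Rg),(pre,None),(g+u*19,None)]
path(q0,w);plan([(P,None),(P,down(0)),(P,Rg),(pre,None),(g+u*19,None)])
E
```

```text
q [-0.47  0.14  2.12  0.76  0.29  0.62] err 0.0 maxstep 0.19
  q [-0.36  0.34  1.67 -0.    1.14 -0.36] err 0.0 maxstep 0.19
  q [-0.7   0.66  1.45  0.69  1.72 -0.85] err 0.0 maxstep 0.15
  q [-0.71  0.85  1.48  0.67  1.56 -0.99] err 0.0 maxstep 0.03
  q [-0.58  0.91  1.62  0.78  1.36 -1.06] err 0.0 maxstep 0.03
  shift [1.55 1.98 0.74] n 2 each [0.776 0.992 0.37 ] -> [ 560 -200  260]
turn [ 0.37  -0.332 -1.072] n 11 each [ 0.034 -0.03  -0.098]
  shift [0. 0. 0.] n 0 each [0. 0. 0.] -> [ 560 -200  260]
turn [-0.     0.611  0.   ] n 6 each [-0.     0.102  0.   ]
  shift [0. 0. 0.] n 0 each [0. 0. 0.] -> [ 560 -200  260]
  shift [-2.42 -0.08  1.58] n 3 each [-0.807 -0.027  0.525] -> [ 556. -205.  116.]
  shift [-0.  -0.   2.6] n 3 each [-0.    -0.     0.867] -> [556. -98.  41.]
```

Call:
apply_moves:
  targets:
    - [1,[0.52,0.66,0.25],[0,0,0]]
    - [1,[0.52,0.66,0.25],[0,0,0]]
    - [1,[0.52,0.66,0.25],[0,0,0]]
    - [1,[0,0,0],[0,0,0]]

```text
t: 31.62
ee_pos: [560.5, -199.3, 260.6]
orientation: [2.906, -0.282, 1.044]
ft_force: [-0.9, -0.4, 0.1]
width: 88.0
grasp_force: 0.0
```

Call:
apply_moves:
  targets:
    - [1,[0,0,0],[0.031,-0.0277,-0.0893]]
    - [1,[0,0,0],[0.031,-0.0277,-0.0893]]
    - [1,[0,0,0],[0.031,-0.0277,-0.0893]]
    - [1,[0,0,0],[0.031,-0.0277,-0.0893]]
    - [1,[0,0,0],[0.031,-0.0277,-0.0893]]
    - [1,[0,0,0],[0.031,-0.0277,-0.0893]]
    - [1,[0,0,0],[0.031,-0.0277,-0.0893]]
    - [1,[0,0,0],[0.031,-0.0277,-0.0893]]

```text
t: 32.62
ee_pos: [557.4, -196.5, 258.9]
orientation: [2.717, 1.5, 0.387]
ft_force: [0.5, -0.3, -0.3]
width: 87.5
grasp_force: 0.0
```

Call:
apply_moves:
  targets:
    - [1,[0,0,0],[0.031,-0.0277,-0.0893]]
    - [1,[0,0,0],[0.031,-0.0277,-0.0893]]
    - [1,[0,0,0],[0.031,-0.0277,-0.0893]]
    - [1,[0,0,0],[0.031,-0.0277,-0.0893]]
    - [1,[0,0,0],[0,0,0]]

```text
t: 33.25
ee_pos: [558.5, -195.7, 259.0]
orientation: [-2.222, -2.219, 0.009]
ft_force: [-1.4, -0.4, 0.2]
width: 88.0
grasp_force: 0.0
```

```bash
python3 - <<'E'
from h import *
np.set_printoptions(precision=3,suppress=True)
o,p,Rm=st(0);q0=o["qpos"];print(q0,p)
Rg=tilt(90,55,-1);u=Rg[:,2];g=np.array([556,-114,52]);pre=g+u*19-u*130
plan([(p,Rg),(pre,None),(g+u*19,None)]);path(q0,[(p,Rg),(pre,None)])
T=ctrl.get_image("top");S=ctrl.get_image("side")
for n,im in(("top",T),("side",S)):
    print([ (d["score"],onz(im,d["xy"],85)[:2]) for d in ctrl.pinpoint("cup_rim",n)[:2]],[(round(d["score"],2),d["bbox"]) for d in ctrl.masks_of("cup",n)[:1]])
E
```

```text
[-0.355  0.337  1.671 -0.005  1.138 -0.351] [ 558.507 -195.722  258.98 ]
turn [-0.002  0.613 -0.002] n 6 each [-0.     0.102 -0.   ]
  shift [0. 0. 0.] n 0 each [0. 0. 0.] -> [ 559. -196.  259.]
  shift [-2.45 -0.05  1.49] n 3 each [-0.818 -0.017  0.498] -> [ 556. -205.  116.]
  shift [-0.  -0.   2.6] n 3 each [-0.    -0.     0.867] -> [556. -98.  41.]
  q [-0.69  0.66  1.46  0.69  1.72 -0.85] err 0.0 maxstep 0.16
  q [-0.71  0.85  1.48  0.67  1.56 -0.99] err 0.0 maxstep 0.03
[(0.71, array([ 549.946, -114.041])), (0.34, array([576.755, 221.857]))] [(0.74, [365.7, 156.0, 393.2, 184.0])]
[(0.81, array([ 557.836, -120.842]))] [(0.71, [329.5, 223.0, 357.7, 267.5])]
```

Call:
apply_moves:
  targets:
    - [1,[0,0,0],[0,0.102,0]]
    - [1,[0,0,0],[0,0.102,0]]
    - [1,[0,0,0],[0,0.102,0]]
    - [1,[0,0,0],[0,0.102,0]]
    - [1,[0,0,0],[0,0.102,0]]
    - [1,[0,0,0],[0,0.102,0]]
    - [1,[0,0,0],[0,0,0]]
    - [1,[0,0,0],[0,0,0]]

```text
t: 34.55
ee_pos: [558.2, -196.4, 259.3]
orientation: [-1.646, -1.641, -0.851]
ft_force: [0.4, 0.2, 0.2]
width: 87.9
grasp_force: 0.0
```

Call:
apply_moves:
  targets:
    - [1,[-0.82,-0.04,0.5],[0,0,0]]
    - [1,[-0.82,-0.04,0.5],[0,0,0]]
    - [1,[-0.82,-0.04,0.5],[0,0,0]]
    - [1,[0,0,0],[0,0,0]]
    - [1,[0,0,0],[0,0,0]]

```text
t: 35.17
ee_pos: [552.8, -205.3, 117.8]
orientation: [-1.643, -1.643, -0.853]
ft_force: [0.5, -0.1, 0.2]
width: 87.7
grasp_force: 0.0
```

```bash
python3 - <<'E'
from h import *
np.set_printoptions(precision=3,suppress=True)
o,p,Rm=st(0);q0=o["qpos"];print(q0,p,Rm)
Rg=tilt(90,55,-1);u=Rg[:,2];g=np.array([555,-113,52])
plan([(g+u*19,Rg)]);path(q0,[(g+u*19,Rg)])
E
```

```text
[-0.709  0.845  1.488  0.67   1.561 -0.988] [ 552.76  -205.283  117.775] [[ 0.001  1.    -0.001]
 [ 0.574  0.     0.819]
 [ 0.819 -0.001 -0.574]]
turn [-0.001  0.    -0.001] n 1 each [-0.001  0.    -0.001]
  shift [-0.02  0.04  2.65] n 3 each [-0.006  0.015  0.882] -> [555. -97.  41.]
  q [-0.58  0.9   1.63  0.78  1.36 -1.06] err 0.0 maxstep 0.04
```

Call:
apply_moves:
  targets:
    - [1,[-0.02,0.04,0.55],[0,0,0]]
    - [1,[0,0,0.55],[0,0,0]]
    - [1,[0,0,0.55],[0,0,0]]
    - [1,[0,0,0.5],[0,0,0]]
    - [1,[0,0,0.5],[0,0,0]]
    - [1,[0,0,0],[0,0,0]]

```text
t: 35.92
ee_pos: [553.3, -95.7, 39.3]
orientation: [-1.641, -1.641, -0.852]
ft_force: [-0.4, -0.2, 0.4]
width: 88.1
grasp_force: 0.0
```

Call:
apply_moves:
  targets:
    - [-1,[0,0,0],[0,0,0]]
    - [-1,[0,0,0],[0,0,0]]
    - [-1,[0,0,0],[0,0,0]]
    - [-1,[0,0,0],[0,0,0]]
    - [-1,[0,0,0],[0,0,0]]
    - [-1,[0,0,0],[0,0,0]]

```text
t: 36.67
ee_pos: [554.0, -97.9, 39.3]
orientation: [-1.644, -1.64, -0.854]
ft_force: [0.7, -5.0, 6.4]
width: 68.1
grasp_force: 30.0
```

```bash
python3 - <<'E'
from h import *
np.set_printoptions(precision=3,suppress=True)
o,p,Rm=st(0);q0=o["qpos"];print(q0,p,o["width"],o["grasp_force"],o["ft_force"])
S=ctrl.get_image("side");cv2.imwrite("pics/g.png",cv2.resize(S["pixels"][170:320,260:460],None,fx=3,fy=3))
up=p+[0,0,190];Rg=Rm;R1=tilt(100,80,-1);b=box(15,10,150)
b0=np.array([*b[:2],230])
w=[(up,None),(up,R1),(b0,None),(b,None),(b,R1@R.from_rotvec([0,0,np.pi/2]).as_matrix()),(b,R1@R.from_rotvec([0,0,np.pi-1e-3]).as_matrix())]
path(q0,w);plan(w)
E
```

```text
[-0.584  0.907  1.628  0.775  1.356 -1.06 ] [553.962 -97.924  39.3  ] 68.1495313170577 30.00024433247745 [ 0.72  -5.042  6.437]
  q [-0.58  0.62  1.63  0.75  1.56 -0.86] err 0.0 maxstep 0.05
  q [-0.6   0.87  1.47  0.86  1.95 -0.98] err 0.0 maxstep 0.07
  q [-0.24  0.75  1.77  1.13  1.66 -1.01] err 0.0 maxstep 0.07
  q [-0.24  0.89  1.75  1.13  1.61 -1.11] err 0.0 maxstep 0.02
  q [-0.24  0.89  1.75  1.13  1.61  0.46] err 0.0 maxstep 0.26
  q [-0.24  0.89  1.75  1.13  1.61  2.03] err 0.0 maxstep 0.26
  shift [ 3.12 -0.01 -2.18] n 4 each [ 0.779 -0.002 -0.544] -> [554. -98. 229.]
turn [ 0.104  0.276 -0.045] n 3 each [ 0.035  0.092 -0.015]
  shift [0. 0. 0.] n 0 each [0. 0. 0.] -> [554. -98. 229.]
  shift [0.94 0.59 5.25] n 6 each [0.157 0.098 0.875] -> [537. 170. 230.]
  shift [-1.58  0.    0.28] n 2 each [-0.788  0.     0.139] -> [537. 170. 150.]
turn [0. 0. 1.] n 9 each [0.    0.    0.111]
  shift [0. 0. 0.] n 0 each [0. 0. 0.] -> [537. 170. 150.]
turn [ 0.    -0.     0.999] n 9 each [ 0.    -0.     0.111]
  shift [0. 0. 0.] n 0 each [0. 0. 0.] -> [537. 170. 150.]
```

View pics/g.png

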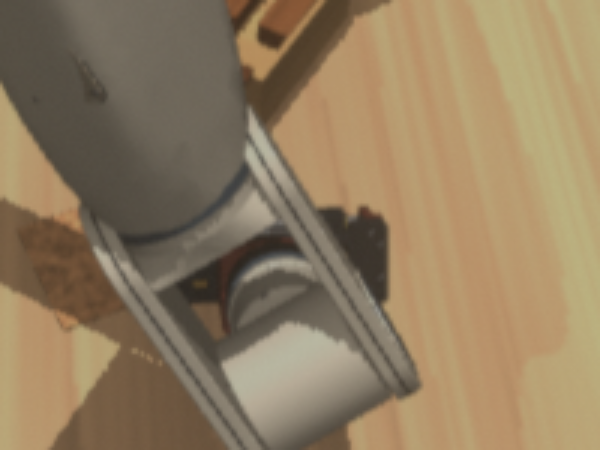

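```bash
python3 - <<'E'
from h import *
np.set_printoptions(precision=3,suppress=True)
o,p,Rm=st(0);q0=o["qpos"]
up=p+[0,0,180];R1=tilt(100,70,-1);b=box(18,48,160);b0=np.array([*b[:2],220]);print(b)
w=[(up,None),(up,R1),(b0,None),(b,None),(b,R1@R.from_rotvec([0,0,np.pi/2]).as_matrix()),(b,R1@R.from_rotvec([0,0,np.pi-1e-3]).as_matrix())]
path(q0,w);plan(w)
E
```

```text
[507.084 193.924 160.   ]
  q [-0.58  0.63  1.63  0.75  1.55 -0.87] err 0.0 maxstep 0.05
  q [-0.58  0.8   1.49  0.78  1.83 -0.97] err 0.0 maxstep 0.05
  q [-0.19  0.65  1.86  1.08  1.49 -0.98] err 0.0 maxstep 0.08
  q [-0.19  0.75  1.85  1.09  1.44 -1.07] err 0.0 maxstep 0.02
  q [-0.19  0.75  1.85  1.09  1.44  0.5 ] err 0.0 maxstep 0.26
  q [-0.19  0.75  1.85  1.09  1.44  2.07] err 0.0 maxstep 0.26
  shift [ 2.95 -0.01 -2.06] n 3 each [ 0.984 -0.003 -0.687] -> [554. -98. 219.]
turn [ 0.099  0.165 -0.053] n 2 each [ 0.049  0.083 -0.027]
  shift [0. 0. 0.] n 0 each [0. 0. 0.] -> [554. -98. 219.]
  shift [2.03 0.09 5.55] n 6 each [0.339 0.015 0.925] -> [507. 194. 220.]
  shift [-1.13  0.    0.41] n 2 each [-0.564  0.     0.205] -> [507. 194. 160.]
turn [-0. -0.  1.] n 9 each [-0.    -0.     0.111]
  shift [0. 0. 0.] n 0 each [0. 0. 0.] -> [507. 194. 160.]
turn [-0.     0.     0.999] n 9 each [-0.     0.     0.111]
  shift [0. 0. 0.] n 0 each [0. 0. 0.] -> [507. 194. 160.]
```

Call:
apply_moves:
  targets:
    - [-1,[0.4,0,-0.28],[0,0,0]]
    - [-1,[0.4,0,-0.28],[0,0,0]]
    - [-1,[0.4,0,-0.28],[0,0,0]]
    - [-1,[0.4,0,-0.28],[0,0,0]]
    - [-1,[0.45,0,-0.31],[0,0,0]]
    - [-1,[0.45,0,-0.31],[0,0,0]]
    - [-1,[0.45,0,-0.33],[0,0,0]]
    - [-1,[0,0,0],[0,0,0]]

```text
t: 37.72
ee_pos: [554.5, -98.0, 219.8]
orientation: [-1.644, -1.643, -0.854]
ft_force: [-0.6, 0.3, -1.3]
width: 67.9
grasp_force: 30.0
```

Call:
apply_moves:
  targets:
    - [-1,[0,0,0],[0.025,0.0413,-0.0133]]
    - [-1,[0,0,0],[0.025,0.0413,-0.0133]]
    - [-1,[0,0,0],[0.025,0.0413,-0.0133]]
    - [-1,[0,0,0],[0.025,0.0413,-0.0133]]
    - [-1,[0,0,0],[0,0,0]]

```text
t: 38.35
ee_pos: [553.5, -97.2, 216.0]
orientation: [-1.307, -1.555, -0.911]
ft_force: [-0.9, 0.4, -1.4]
width: 68.0
grasp_force: 30.0
```

Call:
apply_moves:
  targets:
    - [-1,[0.2,0,0.6],[0,0,0]]
    - [-1,[0.25,0.01,0.7],[0,0,0]]
    - [-1,[0.25,0.01,0.7],[0,0,0]]
    - [-1,[0.25,0.01,0.7],[0,0,0]]
    - [-1,[0.25,0.01,0.7],[0,0,0]]
    - [-1,[0.25,0.01,0.7],[0,0,0]]
    - [-1,[0.25,0.01,0.7],[0,0,0]]
    - [-1,[0.33,0.02,0.75],[0,0,0]]

```text
t: 39.35
ee_pos: [505.3, 194.9, 218.9]
orientation: [-1.309, -1.559, -0.912]
ft_force: [-0.1, -0.0, -1.4]
width: 68.1
grasp_force: 30.0
```

Call:
apply_moves:
  targets:
    - [-1,[0,0,0],[0,0,0]]
    - [-1,[0,0,0],[0,0,0]]

```text
t: 39.6
ee_pos: [505.8, 193.8, 219.3]
orientation: [-1.307, -1.56, -0.912]
ft_force: [0.8, -1.0, -1.8]
width: 67.9
grasp_force: 30.0
```

```bash
python3 - <<'E'
from h import *
np.set_printoptions(precision=3,suppress=True)
o,p,Rm=st(0);q0=o["qpos"];print(p,q0,o["width"])
R1=tilt(100,70,-1);b=box(18,48,160)
w=[(b,R1)];path(q0,w);plan(w)
T=ctrl.get_image("top");S=ctrl.get_image("side");cv2.imwrite("pics/p0.png",np.hstack([cv2.resize(T["pixels"][80:280,200:400],None,fx=2,fy=2),cv2.resize(S["pixels"][60:260,230:430],None,fx=2,fy=2)]))
E
```

```text
[505.755 193.785 219.335] [-0.186  0.647  1.859  1.077  1.493 -0.979] 67.87799437476954
  q [-0.19  0.75  1.85  1.09  1.44 -1.07] err 0.0 maxstep 0.02
turn [-0.002  0.001 -0.001] n 1 each [-0.002  0.001 -0.001]
  shift [-1.12  0.03  0.4 ] n 2 each [-0.558  0.013  0.202] -> [507. 194. 160.]
```

View pics/p0.png

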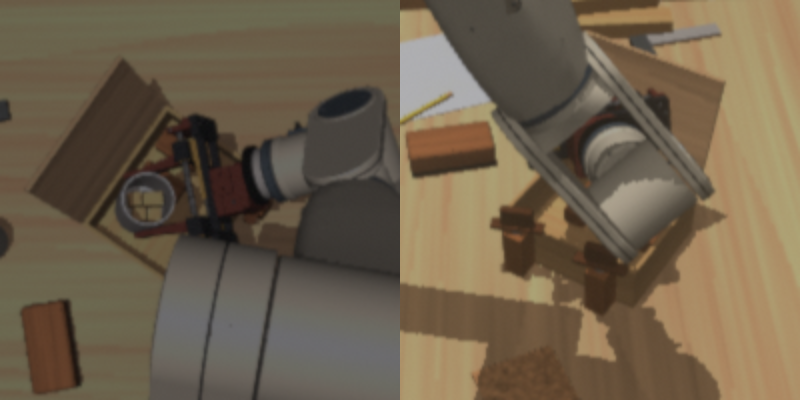

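Call:
apply_moves:
  targets:
    - [-1,[-0.56,0.02,0.2],[0,0,0]]
    - [-1,[-0.56,0.02,0.2],[0,0,0]]
    - [-1,[0,0,0],[0,0,0.1]]
    - [-1,[0,0,0],[0,0,0.1]]
    - [-1,[0,0,0],[0,0,0.1]]
    - [-1,[0,0,0],[0,0,0.1]]
    - [-1,[0,0,0],[0,0,0.1]]
    - [-1,[0,0,0],[0,0,0.1]]

```text
t: 40.7
ee_pos: [508.5, 192.9, 159.8]
orientation: [-1.78, -0.75, -0.299]
ft_force: [-0.6, 0.7, -2.1]
width: 68.2
grasp_force: 30.0
```

Call:
apply_moves:
  targets:
    - [-1,[0,0,0],[0,0,0.1]]
    - [-1,[0,0,0],[0,0,0.1]]
    - [-1,[0,0,0],[0,0,0.1]]
    - [-1,[0,0,0],[0,0,0.1]]
    - [-1,[0,0,0],[0,0,0.08]]
    - [-1,[0,0,0],[0,0,0.08]]
    - [-1,[0,0,0],[0,0,0.08]]
    - [-1,[0,0,0],[0,0,0.08]]

```text
t: 41.7
ee_pos: [508.5, 192.9, 159.8]
orientation: [-1.92, 0.323, 0.458]
ft_force: [0.1, -0.0, -2.3]
width: 67.9
grasp_force: 30.0
```

Call:
apply_moves:
  targets:
    - [-1,[0,0,0],[0,0,0.08]]
    - [-1,[0,0,0],[0,0,0.08]]
    - [-1,[0,0,0],[0,0,0.08]]
    - [-1,[0,0,0],[0,0,0.08]]
    - [-1,[0,0,0],[0,0,0.08]]
    - [-1,[0,0,0],[0,0,0.08]]
    - [-1,[0,0,0],[0,0,0.08]]
    - [-1,[0,0,0],[0,0,0.08]]

```text
t: 42.7
ee_pos: [508.5, 192.9, 159.8]
orientation: [-1.64, 1.297, 1.095]
ft_force: [0.5, 0.7, -1.1]
width: 67.8
grasp_force: 30.0
```

Call:
apply_moves:
  targets:
    - [-1,[0,0,0],[0,0,0.04]]
    - [-1,[0,0,0],[0,0,0]]
    - [-1,[0,0,0],[0,0,0]]
    - [-1,[0,0,0],[0,0,0]]
    - [-1,[0,0,0],[0,0,0]]

```text
t: 43.32
ee_pos: [507.8, 194.0, 160.1]
orientation: [-1.612, 1.351, 1.131]
ft_force: [-0.8, 0.6, -2.2]
width: 68.0
grasp_force: 30.0
```

```bash
python3 - <<'E'
from h import *
np.set_printoptions(precision=3,suppress=True)
o,p,Rm=st(0);q0=o["qpos"];print(p,q0,o["width"],o["ft_force"],Rm)
T=ctrl.get_image("top");S=ctrl.get_image("side");cv2.imwrite("pics/p1.png",np.hstack([cv2.resize(T["pixels"][80:280,200:400],None,fx=2,fy=2),cv2.resize(S["pixels"][60:260,230:430],None,fx=2,fy=2)]))
E
```

```text
[507.838 193.96  160.081] [-0.185  0.755  1.851  1.088  1.447  2.074] 68.02862032135012 [-0.75   0.591 -2.232] [[ 0.059 -0.984 -0.166]
 [-0.336 -0.176  0.925]
 [-0.94   0.002 -0.342]]
```

View pics/p1.png

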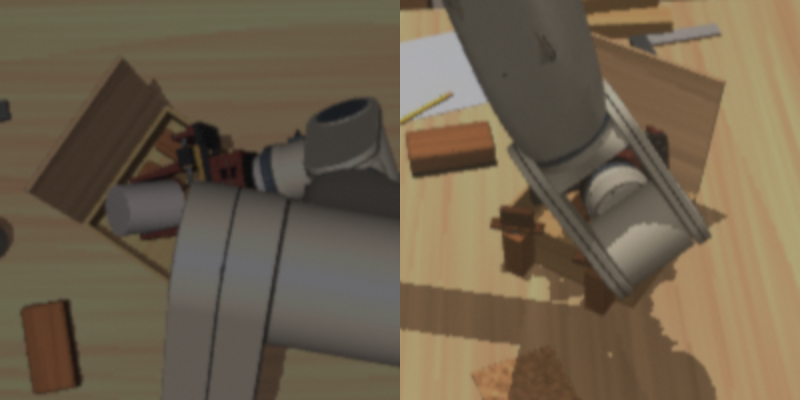

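Call:
apply_moves:
  targets:
    - [-1,[0,0,0],[0,-0.08,0]]
    - [-1,[0,0,0],[0,-0.08,0]]
    - [-1,[0,0,0],[0,-0.08,0]]
    - [-1,[0,0,0],[0,0,0]]
    - [-1,[0,0,0],[0,0,0]]
    - [-1,[0,0,0],[0,0,0]]

```text
t: 44.18
ee_pos: [508.1, 194.0, 161.1]
orientation: [-1.317, 1.102, 1.353]
ft_force: [-0.1, -0.0, -1.2]
width: 68.2
grasp_force: 30.0
```

Call:
apply_moves:
  targets:
    - [-1,[0,0,0],[0,0.08,0]]
    - [-1,[0,0,0],[0,0.08,0]]
    - [-1,[0,0,0],[0,0.08,0]]
    - [-1,[0,0,0],[0,0,-0.1]]
    - [-1,[0,0,0],[0,0,-0.1]]
    - [-1,[0,0,0],[0,0,-0.1]]
    - [-1,[0,0,0],[0,0,-0.1]]
    - [-1,[0,0,0],[0,0,-0.1]]

```text
t: 45.18
ee_pos: [508.0, 194.0, 161.2]
orientation: [-1.885, 0.586, 0.636]
ft_force: [-0.8, 0.3, -2.1]
width: 68.0
grasp_force: 30.0
```

Call:
apply_moves:
  targets:
    - [-1,[0,0,0],[0,0,-0.1]]
    - [-1,[0,0,0],[0,0,-0.1]]
    - [-1,[0,0,0],[0,0,-0.1]]
    - [-1,[0,0,0],[0,0,-0.1]]
    - [-1,[0,0,0],[0,0,-0.1]]
    - [-1,[0,0,0],[0,0,-0.1]]
    - [-1,[0,0,0],[0,0,-0.1]]
    - [-1,[0,0,0],[0,0,-0.1]]

```text
t: 46.18
ee_pos: [508.0, 194.0, 161.2]
orientation: [-1.824, -0.618, -0.201]
ft_force: [0.6, -0.0, -1.3]
width: 68.1
grasp_force: 30.0
```

Call:
apply_moves:
  targets:
    - [-1,[0,0,0],[0,0,-0.1]]
    - [-1,[0,0,0],[0,0,-0.1]]
    - [-1,[0,0,0],[0,0,-0.1]]
    - [-1,[0,0,0],[0,0,-0.1]]
    - [-1,[0,0,0],[0,0,-0.1]]
    - [-1,[0,0,0],[0,0,-0.1]]
    - [-1,[0,0,0],[0,0,-0.1]]
    - [-1,[0,0,0],[0,0,0]]

```text
t: 47.18
ee_pos: [507.9, 194.0, 161.0]
orientation: [-1.307, -1.56, -0.913]
ft_force: [-0.3, -0.1, -1.9]
width: 68.0
grasp_force: 30.0
```

```bash
python3 - <<'E'
from h import *
np.set_printoptions(precision=3,suppress=True)
o,p,Rm=st(0);q0=o["qpos"];print(p,q0,o["width"])
# coaster target: tool tilt R such that cup upright = grasp orientation tilt(90,55)
co=np.array([428,-104.5]);Rc=tilt(90,55,-1);u=Rc[:,2]
# cup underside -> at grasp: cup origin = TCP + Rg*(..): TCP was (554,-98,39.3), cup origin (555?,-113.5,0)
t=np.array([co[0],co[1]+15.6,39.3+4+3])
A=p+[0,0,70];W=np.array([A[0]-20,40,225]);W2=np.array([t[0],t[1],160])
w=[(A,None),(A,Rc),(W2,None),(t,None)]
path(q0,w);plan(w)
E
```

```text
[507.948 194.001 161.009] [-0.185  0.753  1.851  1.087  1.447 -1.065] 67.97492778612835
  q [-0.18  0.63  1.85  1.08  1.5  -0.96] err 0.0 maxstep 0.02
  q [-0.14  0.45  1.96  1.05  1.21 -0.78] err 0.0 maxstep 0.05
  q [-0.7   0.61  1.9   0.69  1.42 -1.09] err 0.0 maxstep 0.1
  q [-0.7   0.82  1.88  0.72  1.27 -1.22] err 0.0 maxstep 0.04
  shift [ 1.32 -0.   -0.48] n 2 each [ 0.658 -0.001 -0.24 ] -> [508. 194. 231.]
turn [-0.101 -0.166  0.051] n 2 each [-0.05  -0.083  0.026]
  shift [0. 0. 0.] n 0 each [0. 0. 0.] -> [508. 194. 231.]
  shift [-4.41 -1.6  -3.82] n 5 each [-0.882 -0.32  -0.764] -> [428. -89. 160.]
  shift [-1.86  0.    1.3 ] n 2 each [-0.931  0.     0.652] -> [428. -89.  46.]
```

Call:
apply_moves:
  targets:
    - [-1,[0.66,0,-0.24],[0,0,0]]
    - [-1,[0.66,0,-0.24],[0,0,0]]
    - [-1,[0,0,0],[-0.034,-0.055,0.017]]
    - [-1,[0,0,0],[-0.034,-0.055,0.017]]
    - [-1,[0,0,0],[-0.034,-0.055,0.017]]
    - [-1,[0,0,0],[0,0,0]]

```text
t: 47.92
ee_pos: [507.3, 194.6, 232.1]
orientation: [-1.643, -1.642, -0.859]
ft_force: [-0.7, 0.8, -2.0]
width: 68.0
grasp_force: 30.0
```

Call:
apply_moves:
  targets:
    - [-1,[-0.55,-0.2,-0.48],[0,0,0]]
    - [-1,[-0.55,-0.2,-0.48],[0,0,0]]
    - [-1,[-0.55,-0.2,-0.48],[0,0,0]]
    - [-1,[-0.55,-0.2,-0.48],[0,0,0]]
    - [-1,[-0.55,-0.2,-0.48],[0,0,0]]
    - [-1,[-0.55,-0.2,-0.48],[0,0,0]]
    - [-1,[-0.55,-0.2,-0.48],[0,0,0]]
    - [-1,[-0.55,-0.2,-0.46],[0,0,0]]

```text
t: 48.92
ee_pos: [427.3, -89.8, 158.5]
orientation: [-1.642, -1.638, -0.859]
ft_force: [0.3, 0.2, -1.5]
width: 67.8
grasp_force: 30.0
```

Call:
apply_moves:
  targets:
    - [-1,[0,0,0],[0,0,0]]
    - [-1,[0,0,0],[0,0,0]]

```text
t: 49.18
ee_pos: [427.6, -88.1, 158.8]
orientation: [-1.643, -1.639, -0.859]
ft_force: [0.1, 0.9, -1.1]
width: 67.8
grasp_force: 30.0
```

```bash
python3 - <<'E'
from h import *
np.set_printoptions(precision=3,suppress=True)
o,p,Rm=st(0);q0=o["qpos"];print(p,q0,o["width"])
co=np.array([428,-104.5]);Rc=tilt(90,55,-1);t=np.array([co[0],co[1]+15.6,46.3])
plan([(np.array([*t[:2],100]),Rc),(t,None)])
T=ctrl.get_image("top");S=ctrl.get_image("side");cv2.imwrite("pics/p2.png",np.hstack([cv2.resize(T["pixels"][100:260,240:440],None,fx=2,fy=2,interpolation=2),cv2.resize(S["pixels"][90:250,250:450],None,fx=2,fy=2,interpolation=2)]))
E
```

```text
[427.619 -88.145 158.843] [-0.698  0.614  1.898  0.692  1.42  -1.095] 67.83312157709129
turn [ 0.001 -0.003 -0.001] n 1 each [ 0.001 -0.003 -0.001]
  shift [-0.97  0.01  0.66] n 1 each [-0.973  0.008  0.663] -> [428. -89. 100.]
  shift [-0.88  0.    0.62] n 1 each [-0.88   0.     0.616] -> [428. -89.  46.]
```

View pics/p2.png

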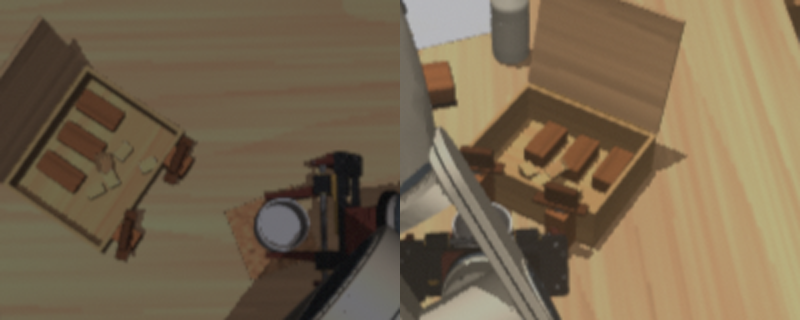

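```bash
python3 - <<'E'
from h import *
T=ctrl.get_image("top");S=ctrl.get_image("side")
for d in ctrl.masks_of("cup","top")[:2]: print(d["score"],d["bbox"])
print(proj(T,(427.6,-103.7,204)),onz(T,(380.5,212),204.5))
print([(d["score"],onz(T,d["xy"],204.5)[:2]) for d in ctrl.pinpoint("cup_rim","top")[:2]])
im=cv2.imread("pics/top0.png");hsv=cv2.cvtColor(im,cv2.COLOR_BGR2HSV)
# coaster from start picture: model corner check
c,s=np.cos(np.radians(20.9)),np.sin(np.radians(20.9))
for co in((428,-104.5),):
    print([np.round(proj(T,(co[0]+c*x-s*y,co[1]+s*x+c*y,4)),1).tolist() for x,y in((55,55),(-55,55),(-55,-55),(55,-55))],[np.round(proj(S,(co[0]+c*x-s*y,co[1]+s*x+c*y,4)),1).tolist() for x,y in((55,55),(-55,55),(-55,-55),(55,-55))])
E
```

```text
0.58 [366.9, 199.1, 395.9, 227.0]
[381.5514456  211.72833478] [ 426.90826522 -100.92588545  204.5       ]
[(0.77, array([ 428.96400686, -102.00589668])), (0.33, array([505.82117332, 134.54407966]))]
[[351.9, 205.2], [365.7, 239.5], [400.0, 225.8], [386.0, 191.6]] [[304.9, 232.4], [265.3, 246.5], [281.2, 280.0], [322.6, 264.4]]
```

Call:
apply_moves:
  targets:
    - [-1,[-0.47,-0.01,0.318],[0,0,0]]
    - [-1,[-0.47,0,0.318],[0,0,0]]
    - [-1,[-0.47,0,0.318],[0,0,0]]
    - [-1,[-0.16,0,0.11],[0,0,0]]
    - [-1,[-0.16,0,0.11],[0,0,0]]
    - [-1,[-0.16,0,0.11],[0,0,0]]
    - [-1,[0,0,0],[0,0,0]]

```text
t: 50.35
ee_pos: [427.1, -89.6, 44.6]
orientation: [-1.643, -1.641, -0.858]
ft_force: [0.0, -0.0, -1.4]
width: 68.0
grasp_force: 30.0
```

Call:
apply_moves:
  targets:
    - [-1,[-0.016,0,0.012],[0,0,0]]
    - [-1,[0,0,0],[0,0,0]]
    - [1,[0,0,0],[0,0,0]]
    - [1,[0,0,0],[0,0,0]]
    - [1,[0,0,0],[0,0,0]]
    - [1,[0,0,0],[0,0,0]]
    - [1,[0,0,0],[0,0,0]]

```text
t: 51.22
ee_pos: [427.1, -89.7, 43.7]
orientation: [-1.643, -1.641, -0.858]
ft_force: [0.3, -0.6, -0.7]
width: 88.0
grasp_force: 0.0
```

Call:
apply_moves:
  targets:
    - [1,[0,0,-0.5],[0,0,0]]
    - [1,[0,0,-0.5],[0,0,0]]
    - [1,[0,0,-0.6],[0,0,0]]
    - [1,[0,0,-0.8],[0,0,0]]
    - [1,[0.4,0,-0.6],[0,0,0]]
    - [1,[0.7,0,-0.5],[0,0,0]]
    - [1,[0.7,0,-0.5],[0,0,0]]

```text
t: 52.1
ee_pos: [426.6, -202.4, 233.0]
orientation: [-1.643, -1.64, -0.858]
ft_force: [0.0, -0.5, 0.1]
width: 87.5
grasp_force: 0.0
```

```bash
python3 - <<'E'
from h import *
np.set_printoptions(precision=3,suppress=True)
o,p,Rm=st(0);q0=o["qpos"];print(p,q0,o["width"])
T=ctrl.get_image("top");S=ctrl.get_image("side");cv2.imwrite("pics/p3.png",np.hstack([cv2.resize(T["pixels"][130:250,250:410],None,fx=2.5,fy=2.5,interpolation=2),cv2.resize(S["pixels"][150:270,250:410],None,fx=2.5,fy=2.5,interpolation=2)]))
for n,im in(("top",T),("side",S)):
    print([(round(d["score"],2),onz(im,d["xy"],89)[:2]) for d in ctrl.pinpoint("cup_rim",n)[:2]],[(round(d["score"],2),d["bbox"]) for d in ctrl.masks_of("cup",n)[:1]])
    th=np.linspace(0,2*np.pi,60);P=np.array([proj(im,(427+34*np.cos(t),-104.5+34*np.sin(t),z)) for t in th for z in(4,89)]);print("model bbox",P.min(0),P.max(0))
E
```

```text
[ 426.638 -202.392  233.024] [-0.839  0.576  1.704  0.585  1.661 -1.035] 87.51359144653757
[(0.78, array([ 424.652, -106.317])), (0.61, array([428.127, -99.653]))] [(0.92, [364.5, 200.4, 391.7, 226.8])]
model bbox [364.501 202.229] [390.346 227.174]
[] [(0.52, [312.9, 148.8, 332.9, 173.7])]
model bbox [277.647 223.437] [306.659 266.644]
```

View pics/p3.png

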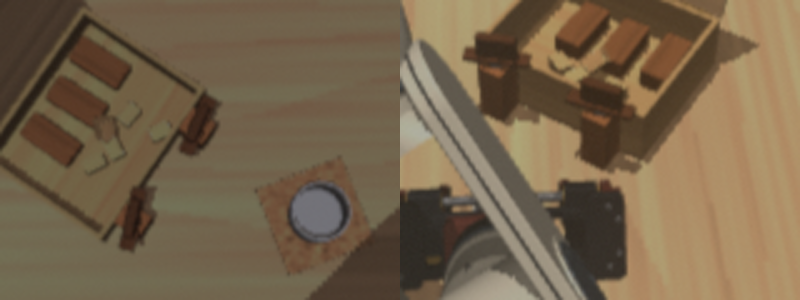

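```bash
python3 - <<'E'
from h import *
np.set_printoptions(precision=3,suppress=True)
o,p,Rm=st(0);q0=o["qpos"]
Rd=down(-34.7);b=box(195,0,320);U=np.array([520,-190,320]);M=np.array([650,50,320])
w=[(U,None),(U,Rd),(M,None),(b,None),(box(195,0,205),None)]
path(q0,w);plan(w)
print([(t[2],t[3],t[5]) for t in toys(ctrl.get_image("top"))])
E
```

```text
q [-0.72  0.55  1.52  0.68  1.78 -0.83] err 0.0 maxstep 0.04
  q [-0.37  0.22  1.69  0.    1.24  0.23] err 0.0 maxstep 0.23
  q [0.06 0.38 1.47 0.   1.29 0.66] err 0.0 maxstep 0.08
  q [0.43 0.48 1.31 0.   1.35 1.04] err 0.0 maxstep 0.07
  q [ 0.43  0.58  1.41 -0.    1.15  1.04] err 0.0 maxstep 0.03
  shift [ 1.6   1.87 -0.82] n 2 each [ 0.8    0.935 -0.41 ] -> [ 520 -190  320]
turn [-0.185 -0.594  0.354] n 7 each [-0.026 -0.085  0.051]
  shift [0. 0. 0.] n 0 each [0. 0. 0.] -> [ 520 -190  320]
  shift [ 5.43 -0.59  0.  ] n 6 each [ 0.904 -0.099  0.   ] -> [650  50 320]
  shift [ 4.28 -3.03  0.  ] n 5 each [ 0.856 -0.606  0.   ] -> [647. 312. 320.]
  shift [0.  0.  2.3] n 3 each [0.    0.    0.767] -> [647. 312. 205.]
[(array([291., 155.], dtype=float32), array([610.1, 148.1]), 58.4), (array([270., 185.], dtype=float32), array([521.9, 208.5]), 53.2), (array([280., 169.], dtype=float32), array([566.3, 177.9]), 56.1), (array([461., 136.], dtype=float32), array([ 659.2, -361. ]), -15.8)]
```

Call:
apply_moves:
  targets:
    - [-1,[0.53,0.62,-0.27],[0,0,0]]
    - [-1,[0.53,0.62,-0.27],[0,0,0]]
    - [-1,[0.54,0.63,-0.28],[0,0,0]]
    - [-1,[0,0,0],[0,0,0]]

```text
t: 53.0
ee_pos: [522.0, -190.2, 321.6]
orientation: [-1.642, -1.645, -0.859]
ft_force: [-0.2, 0.2, 0.5]
width: 51.3
grasp_force: 0.0
```

Call:
apply_moves:
  targets:
    - [-1,[0,0,0],[-0.0231,-0.0743,0.0443]]
    - [-1,[0,0,0],[-0.0231,-0.0743,0.0443]]
    - [-1,[0,0,0],[-0.0231,-0.0743,0.0443]]
    - [-1,[0,0,0],[-0.0231,-0.0743,0.0443]]
    - [-1,[0,0,0],[-0.0231,-0.0743,0.0443]]
    - [-1,[0,0,0],[-0.0231,-0.0743,0.0443]]
    - [-1,[0,0,0],[-0.0231,-0.0743,0.0443]]
    - [-1,[0,0,0],[-0.0231,-0.0743,0.0443]]

```text
t: 54.0
ee_pos: [518.5, -190.8, 319.2]
orientation: [2.782, 1.454, -0.01]
ft_force: [0.1, -0.7, -0.1]
width: 0.4
grasp_force: 0.0
```

Call:
apply_moves:
  targets:
    - [-1,[0,0,0],[0,0,0]]
    - [-1,[0.9,-0.1,0],[0,0,0]]
    - [-1,[0.9,-0.1,0],[0,0,0]]
    - [-1,[0.9,-0.1,0],[0,0,0]]
    - [-1,[0.9,-0.1,0],[0,0,0]]
    - [-1,[0.9,-0.1,0],[0,0,0]]
    - [-1,[0.9,-0.1,0],[0,0,0]]
    - [-1,[0,0,0],[0,0,0]]

```text
t: 55.0
ee_pos: [649.6, 49.8, 318.4]
orientation: [-2.778, -1.463, 0.005]
ft_force: [0.7, -0.0, 1.0]
width: 0.6
grasp_force: 0.0
```

```bash
python3 - <<'E'
from h import *
np.set_printoptions(precision=3,suppress=True)
o,p,Rm=st(0);q0=o["qpos"];print(p,q0,o["width"])
w=[(p,down(-34.7)),(box(195,0,320),None),(box(195,0,205),None)];plan(w)
T=ctrl.get_image("top");S=ctrl.get_image("side")
# lid angle from lid mask: compare top-edge pixels (side view)
for n,im in(("top",T),("side",S)):
    m=ctrl.masks_of("lid",n)
    print(n,[(round(d["score"],2),d["bbox"]) for d in m[:2]])
    for th in(1.68,1.75,1.8,1.85):
        c=[box(86-172*np.cos(th),y,70+172*np.sin(th)) for y in(-106,106)];print(th,[np.round(proj(im,x),1).tolist() for x in c])
E
```

```text
[649.577  49.828 318.378] [0.058 0.378 1.472 0.001 1.296 0.66 ] 0.6013247870034448
turn [-0.002  0.001  0.003] n 1 each [-0.002  0.001  0.003]
  shift [0. 0. 0.] n 0 each [0. 0. 0.] -> [650.  50. 318.]
  shift [ 4.29 -3.02 -0.03] n 5 each [ 0.857 -0.605 -0.006] -> [647. 312. 320.]
  shift [0.  0.  2.3] n 3 each [0.    0.    0.767] -> [647. 312. 205.]
top [(0.55, [211.2, 108.9, 279.0, 190.9]), (0.54, [365.1, 202.2, 391.7, 228.9])]
1.68 [[270.9, 113.2], [223.8, 181.3]]
1.75 [[267.2, 110.9], [220.2, 178.8]]
1.8 [[264.6, 109.3], [217.6, 177.1]]
1.85 [[262.1, 107.8], [215.2, 175.4]]
side [(0.88, [312.5, 76.5, 390.3, 158.0])]
1.68 [[387.1, 105.7], [316.1, 80.2]]
1.75 [[389.1, 103.7], [318.4, 78.5]]
1.8 [[390.4, 102.5], [320.0, 77.5]]
1.85 [[391.7, 101.5], [321.5, 76.6]]
```

Call:
apply_moves:
  targets:
    - [-1,[0.86,-0.605,0],[0,0,0]]
    - [-1,[0.86,-0.605,0],[0,0,0]]
    - [-1,[0.86,-0.605,0],[0,0,0]]
    - [-1,[0.86,-0.605,0],[0,0,0]]
    - [-1,[0.86,-0.605,0],[0,0,0]]
    - [-1,[0,0,0.75],[0,0,0]]
    - [-1,[0,0,0.75],[0,0,0]]
    - [-1,[0,0,0.77],[0,0,0]]

```text
t: 56.2
ee_pos: [647.6, 309.8, 205.8]
orientation: [2.783, 1.456, -0.001]
ft_force: [1.0, 0.2, -1.0]
width: 0.6
grasp_force: 0.0
```

Call:
apply_moves:
  targets:
    - [-1,[-0.6,0,0],[0,0,0]]
    - [-1,[-0.6,0,0],[0,0,0]]
    - [-1,[-0.31,0,-0.05],[0,0,0]]
    - [-1,[-0.31,0,-0.05],[0,0,0]]
    - [-1,[-0.34,0,0.05],[0,0,0]]
    - [-1,[-0.34,0,0.05],[0,0,0]]
    - [-1,[-0.34,0,0.04],[0,0,0]]

```text
t: 57.08
ee_pos: [566.0, 193.8, 204.5]
orientation: [2.782, 1.457, -0.002]
ft_force: [2.1, 2.2, -1.3]
width: 0.8
grasp_force: 1.4
```

```bash
python3 - <<'E'
from h import *
np.set_printoptions(precision=3,suppress=True)
o,p,Rm=st(0);print(p,o["ft_force"])
w=[(box(53,0,203),down(-34.7))];plan(w)
T=ctrl.get_image("top");S=ctrl.get_image("side")
cv2.imwrite("pics/l1.png",np.hstack([cv2.resize(T["pixels"][90:250,220:380],None,fx=2.5,fy=2.5,interpolation=2),cv2.resize(S["pixels"][70:230,260:420],None,fx=2.5,fy=2.5,interpolation=2)]))
E
```

```text
[565.96  193.802 204.507] [ 2.078  2.156 -1.3  ]
turn [ 0.     0.001 -0.   ] n 1 each [ 0.     0.001 -0.   ]
  shift [ 0.03 -0.01  0.03] n 1 each [ 0.032 -0.009  0.03 ] -> [566. 195. 203.]
```

View pics/l1.png

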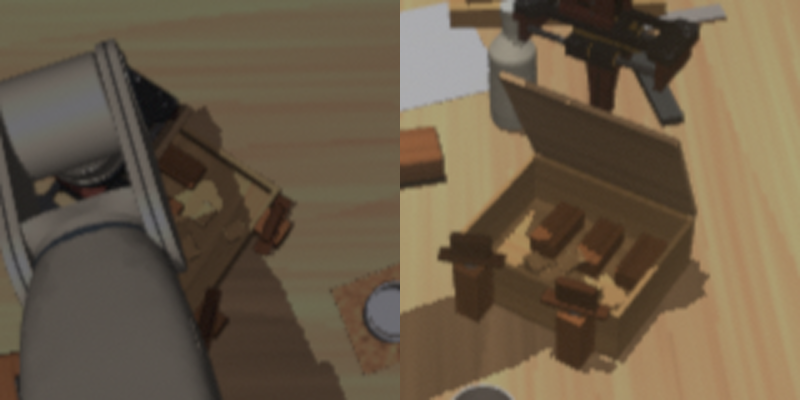

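Call:
apply_moves:
  targets:
    - [-1,[-0.33,0,0.16],[0,0,0]]
    - [-1,[-0.33,0,0.19],[0,0,0]]
    - [-1,[-0.32,0,0.22],[0,0,0]]
    - [-1,[-0.24,0,0.28],[0,0,0]]
    - [-1,[-0.22,0,0.3],[0,0,0]]
    - [-1,[-0.2,0,0.31],[0,0,0]]
    - [-1,[-0.1,0,0.26],[0,0,0]]
    - [-1,[-0.1,0,0.26],[0,0,0]]

```text
t: 58.18
ee_pos: [513.6, 118.4, 104.9]
orientation: [2.782, 1.457, -0.003]
ft_force: [1.1, 1.5, 1.0]
width: 0.4
grasp_force: 0.9
```

Call:
apply_moves:
  targets:
    - [-1,[-0.05,0,0.13],[0,0,0]]
    - [-1,[-0.02,0,0.13],[0,0,0]]
    - [-1,[-0.02,0,0.12],[0,0,0]]
    - [-1,[-0.01,0,0.1],[0,0,0]]
    - [-1,[0,0,0.04],[0,0,0]]
    - [-1,[0,0,0],[0,0,0]]

```text
t: 58.92
ee_pos: [511.6, 114.7, 79.9]
orientation: [2.782, 1.457, -0.001]
ft_force: [0.6, -0.0, -0.3]
width: 0.3
grasp_force: 0.0
```

```bash
python3 - <<'E'
from h import *
np.set_printoptions(precision=3,suppress=True)
o,p,Rm=st(0);print(p,o["ft_force"])
plan([(box(-44,0,78),down(-34.7))])
E
```

```text
[511.579 114.708  79.915] [ 0.568 -0.039 -0.3  ]
turn [ 0.001  0.001 -0.   ] n 1 each [ 0.001  0.001 -0.   ]
  shift [ 0.01 -0.02  0.04] n 1 each [ 0.011 -0.016  0.038] -> [511. 116.  78.]
```

Call:
apply_moves:
  targets:
    - [-1,[0,0,0.04],[0,0,0]]
    - [-1,[0,0,0.02],[0,0,0]]
    - [-1,[0,0,0],[0,0,0]]

```text
t: 59.3
ee_pos: [511.9, 114.7, 78.2]
orientation: [2.781, 1.457, 0.0]
ft_force: [-3.6, -0.7, 12.5]
width: 0.5
grasp_force: 6.6
```

Call:
apply_moves:
  targets:
    - [-1,[0,0,0.02],[0,0,0]]
    - [-1,[0,0,0.02],[0,0,0]]
    - [-1,[0,0,0],[0,0,0]]

```text
t: 59.68
ee_pos: [511.9, 114.7, 77.9]
orientation: [2.781, 1.457, 0.001]
ft_force: [-9.4, -2.4, 34.0]
width: 0.4
grasp_force: 17.0
```

Call:
apply_moves:
  targets:
    - [-1,[0,0,-0.04],[0,0,0]]
    - [-1,[0,0,-0.6],[0,0,0]]
    - [-1,[0,0,-0.8],[0,0,0]]
    - [-1,[0.6,0.6,-0.5],[0,0,0]]
    - [-1,[0.7,0.7,0],[0,0,0]]
    - [-1,[0.7,0.7,0],[0,0,0]]
    - [1,[0.7,0.7,0],[0,0,0]]
    - [1,[0,0,0],[0,0,0]]

```text
t: 60.68
ee_pos: [701.9, 149.3, 171.4]
orientation: [2.781, 1.457, 0.002]
ft_force: [-0.4, -0.1, 0.4]
width: 17.0
grasp_force: 0.0
```

```bash
python3 - <<'E'
from h import *
np.set_printoptions(precision=3,suppress=True)
o,p,Rm=st(0);print(p,o["ft_force"])
T=ctrl.get_image("top");S=ctrl.get_image("side")
def D(im,x0,y0,s):
    g=cv2.resize(im["pixels"][y0:y0+130,x0:x0+110],None,fx=s,fy=s,interpolation=2)
    for y in(-65,65):
        c=box(-104,y)[:2]
        u=proj(im,(*c,114));cv2.circle(g,tuple(int(v) for v in (u-[x0,y0])*s+s/2),3,(0,0,255),1)
    return g
cv2.imwrite("pics/t1.png",np.hstack([D(T,250,140,3.6),D(S,260,120,3.6)]))
for n,im in(("top",T),("side",S)):
  for l in("turnbutton0_grip","turnbutton1_grip"):print(l,n,[(round(d["score"],2),onz(im,d["xy"],102)[:2]) for d in ctrl.pinpoint(l,n)[:2]])
print(box(-104,-65),box(-104,65))
E
```

```text
[701.881 149.33  171.357] [-0.394 -0.097  0.399]
turnbutton0_grip top [(0.6, array([529.411,  42.031])), (0.48, array([467.959, 404.225]))]
turnbutton1_grip top []
turnbutton0_grip side [(0.52, array([528.608,  40.632]))]
turnbutton1_grip side [(0.83, array([426.044, 102.287]))]
[530.534  29.294   0.   ] [423.656 103.3     0.   ]
```

View pics/t1.png

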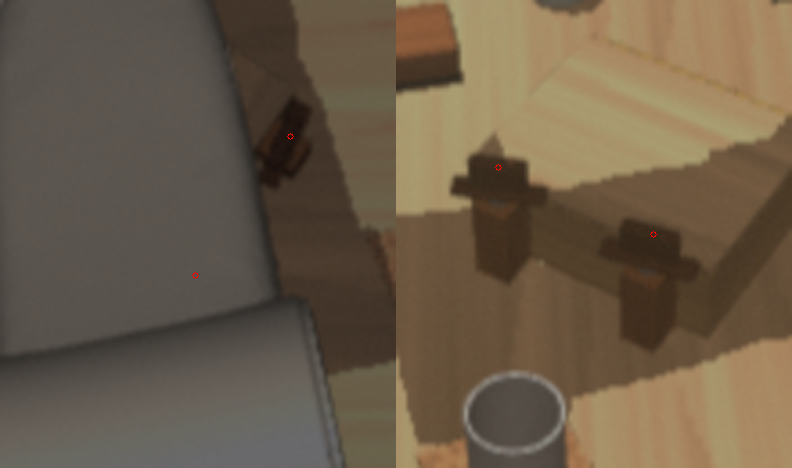

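```bash
python3 - <<'E'
from h import *
np.set_printoptions(precision=3,suppress=True)
o,p,Rm=st(0)
w=[(p,down(-110)),((530,31.5,150),None),((530,31.5,90),None),((530,31.5,90),down(-34.7))]
path(o["qpos"],w);plan(w)
E
```

```text
q [0.19 0.6  1.45 0.   1.09 2.11] err 0.0 maxstep 0.22
  q [ 0.04  0.39  1.89 -0.    0.86  1.96] err 0.0 maxstep 0.08
  q [ 0.04  0.48  1.92 -0.    0.74  1.96] err 0.0 maxstep 0.02
  q [0.04 0.48 1.92 0.   0.74 0.64] err 0.0 maxstep 0.22
turn [0.001 0.001 0.837] n 8 each [0.    0.    0.105]
  shift [0. 0. 0.] n 0 each [0. 0. 0.] -> [698. 149. 172.]
  shift [-2.36  3.35  0.44] n 4 each [-0.589  0.838  0.111] -> [530.  32. 150.]
  shift [0.  0.  1.2] n 2 each [0.  0.  0.6] -> [530.  32.  90.]
turn [ 0.     0.    -0.837] n 8 each [ 0.     0.    -0.105]
  shift [0. 0. 0.] n 0 each [0. 0. 0.] -> [530.  32.  90.]
```

Call:
apply_moves:
  targets:
    - [0.2,[0,0,0],[0,0,0.1046]]
    - [0.2,[0,0,0],[0,0,0.1046]]
    - [0.2,[0,0,0],[0,0,0.1046]]
    - [0.2,[0,0,0],[0,0,0.1046]]
    - [0.2,[0,0,0],[0,0,0.1046]]
    - [0.2,[0,0,0],[0,0,0.1046]]
    - [0.2,[0,0,0],[0,0,0.1046]]
    - [0.2,[0,0,0],[0,0,0.1046]]

```text
t: 61.98
ee_pos: [698.6, 148.8, 172.4]
orientation: [3.091, -0.554, 0.0]
ft_force: [-1.1, 0.3, -0.2]
width: 52.5
grasp_force: 0.0
```

Call:
apply_moves:
  targets:
    - [0.2,[-0.59,0.84,0.11],[0,0,0]]
    - [0.2,[-0.59,0.84,0.11],[0,0,0]]
    - [0.2,[-0.59,0.84,0.11],[0,0,0]]
    - [0.2,[-0.59,0.84,0.11],[0,0,0]]
    - [0.2,[0,0,0],[0,0,0]]
    - [0.2,[0,0,0],[0,0,0]]

```text
t: 62.72
ee_pos: [531.8, 31.6, 151.1]
orientation: [3.093, -0.547, 0.004]
ft_force: [0.1, -0.2, -0.5]
width: 52.4
grasp_force: 0.0
```

```bash
python3 - <<'E'
from h import *
np.set_printoptions(precision=3,suppress=True)
o,p,Rm=st(0);print(p,o["width"])
plan([((530,31.5,91),down(-110))])
E
```

```text
[531.768  31.606 151.07 ] 52.39828581658189
turn [ 0.    -0.002 -0.001] n 1 each [ 0.    -0.002 -0.001]
  shift [-0.03  0.01  1.2 ] n 2 each [-0.016  0.007  0.601] -> [530.  32.  91.]
```

Call:
apply_moves:
  targets:
    - [0.2,[-0.03,0,0.4],[0,0,0]]
    - [0.2,[0,0,0.4],[0,0,0]]
    - [0.2,[0,0,0.4],[0,0,0]]
    - [0.2,[0,0,0],[0,0,0]]
    - [-1,[0,0,0],[0,0,0]]
    - [-1,[0,0,0],[0,0,0]]
    - [-1,[0,0,0],[0,0,0]]
    - [-1,[0,0,0],[0,0,0]]

```text
t: 63.72
ee_pos: [529.7, 31.9, 90.6]
orientation: [3.092, -0.546, 0.001]
ft_force: [0.5, -0.5, 0.4]
width: 16.0
grasp_force: 0.0
```

Call:
apply_moves:
  targets:
    - [-1,[0,0,0],[0,0,0]]
    - [-1,[0,0,0],[0,0,0]]

```text
t: 63.98
ee_pos: [529.7, 32.7, 90.5]
orientation: [3.093, -0.547, 0.001]
ft_force: [-0.7, 4.7, 1.8]
width: 12.3
grasp_force: 29.8
```

```bash
python3 - <<'E'
from h import *
np.set_printoptions(precision=3,suppress=True)
o,p,Rm=st(0);print(p,o["width"],o["ft_force"],Rm.T@o["ft_force"],o["moment"])
E
```

```text
[529.694  32.67   90.521] 12.266229511448254 [-0.749  4.718  1.812] [-2.321 -4.175 -1.814] [ 0.971  0.035 -0.12 ]
```

Call:
apply_moves:
  targets:
    - [-1,[0,0,0],[0,0,-0.07]]
    - [-1,[0,0,0],[0,0,-0.07]]
    - [-1,[0,0,0],[0,0,-0.07]]
    - [-1,[0,0,0],[0,0,-0.07]]
    - [-1,[0,0,0],[0,0,-0.07]]
    - [-1,[0,0,0],[0,0,-0.07]]

```text
t: 64.72
ee_pos: [529.8, 33.9, 90.5]
orientation: [-3.102, -0.489, -0.001]
ft_force: [0.2, 14.0, 1.5]
width: 11.8
grasp_force: 29.8
```

```bash
python3 - <<'E'
from h import *
np.set_printoptions(precision=3,suppress=True)
o,p,Rm=st(0);print(p,o["width"],o["ft_force"],Rm.T@o["ft_force"],o["moment"])
plan([(p,down(-34.7))])
E
```

```text
[529.751  33.874  90.526] 11.784817013471192 [ 0.203 13.985  1.513] [  4.493 -13.247  -1.493] [ 2.42   0.096 -0.067]
turn [-0.    -0.001 -0.416] n 4 each [-0.    -0.    -0.104]
  shift [0. 0. 0.] n 0 each [0. 0. 0.] -> [530.  34.  91.]
```

Call:
apply_moves:
  targets:
    - [-1,[0.02,-0.06,0],[0,0,0]]
    - [-1,[0,0,0],[0,0,-0.07]]
    - [-1,[0,0,0],[0,0,-0.07]]
    - [-1,[0,0,0],[0,0,-0.07]]
    - [-1,[0,0,0],[0,0,-0.07]]
    - [-1,[0,0,0],[0,0,-0.07]]
    - [-1,[0,0,0],[0,0,-0.066]]
    - [-1,[0,0,0],[0,0,0]]

```text
t: 65.72
ee_pos: [529.0, 35.2, 90.5]
orientation: [2.784, 1.455, -0.002]
ft_force: [-2.5, 2.5, 6.5]
width: 11.9
grasp_force: 30.0
```

```bash
python3 - <<'E'
from h import *
np.set_printoptions(precision=3,suppress=True)
o,p,Rm=st(0);print(p,o["width"],o["ft_force"],Rm.T@o["ft_force"],o["moment"])
plan([(p,down(-34.7))])
E
```

```text
[528.997  35.23   90.507] 11.877976303792797 [-2.515  2.468  6.47 ] [ 0.58  -3.475 -6.471] [ 0.461  0.368 -0.01 ]
turn [-0.     0.001 -0.001] n 1 each [-0.     0.001 -0.001]
  shift [0. 0. 0.] n 0 each [0. 0. 0.] -> [529.  35.  91.]
```

Call:
apply_moves:
  targets:
    - [0.2,[0,0,0],[0,0,0]]
    - [0.2,[0,0,0],[0,0,0]]
    - [0.2,[0,0,0],[0,0,0]]
    - [0.2,[0,0,-0.6],[0,0,0]]
    - [0.2,[0,0,-0.6],[0,0,0]]
    - [0.2,[0,0,0],[0,0,0]]

```text
t: 66.47
ee_pos: [531.1, 35.2, 152.1]
orientation: [2.781, 1.454, 0.005]
ft_force: [-0.2, -0.8, -0.3]
width: 52.5
grasp_force: 0.0
```

```bash
python3 - <<'E'
from h import *
np.set_printoptions(precision=3,suppress=True)
o,p,Rm=st(0);print(p,o["width"])
w=[(p,down(-101)),((422.5,108,150),None),((422.5,108,91),None),((422.5,108,91),down(-34.7))]
path(o["qpos"],w);plan(w)
E
```

```text
[531.092  35.17  152.053] 52.49037816337486
  q [ 0.04  0.39  1.89 -0.    0.87  1.81] err 0.0 maxstep 0.19
  q [0.22 0.26 2.09 0.   0.79 1.99] err 0.0 maxstep 0.04
  q [ 0.22  0.38  2.12 -0.    0.64  1.99] err 0.0 maxstep 0.02
  q [0.22 0.38 2.12 0.   0.64 0.83] err 0.0 maxstep 0.19
turn [ 0.002 -0.002  0.736] n 7 each [ 0.    -0.     0.105]
  shift [0. 0. 0.] n 0 each [0. 0. 0.] -> [531.  35. 152.]
  shift [-2.41 -1.02  0.04] n 3 each [-0.803 -0.338  0.014] -> [422. 108. 150.]
  shift [0.   0.   1.18] n 2 each [0.   0.   0.59] -> [422. 108.  91.]
turn [ 0.     0.    -0.737] n 7 each [ 0.     0.    -0.105]
  shift [0. 0. 0.] n 0 each [0. 0. 0.] -> [422. 108.  91.]
```

Call:
apply_moves:
  targets:
    - [0.2,[0,0,0],[0,0,0.105]]
    - [0.2,[0,0,0],[0,0,0.105]]
    - [0.2,[0,0,0],[0,0,0.105]]
    - [0.2,[0,0,0],[0,0,0.105]]
    - [0.2,[0,0,0],[0,0,0.105]]
    - [0.2,[0,0,0],[0,0,0.105]]
    - [0.2,[0,0,0],[0,0,0.105]]
    - [0.2,[0,0,0],[0,0,0]]

```text
t: 67.47
ee_pos: [528.9, 35.1, 149.1]
orientation: [3.126, -0.297, -0.003]
ft_force: [-0.8, 0.3, -0.0]
width: 52.7
grasp_force: 0.0
```

Call:
apply_moves:
  targets:
    - [0.2,[-0.8,-0.34,0.01],[0,0,0]]
    - [0.2,[-0.8,-0.34,0.01],[0,0,0]]
    - [0.2,[-0.8,-0.34,0.01],[0,0,0]]
    - [0.2,[0,0,0],[0,0,0]]
    - [0.2,[0,0,0],[0,0,0]]

```text
t: 68.1
ee_pos: [422.0, 108.0, 148.6]
orientation: [3.126, -0.295, 0.001]
ft_force: [0.4, -0.6, -0.4]
width: 52.7
grasp_force: 0.0
```

```bash
python3 - <<'E'
from h import *
np.set_printoptions(precision=3,suppress=True)
o,p,Rm=st(0);print(p,o["width"])
plan([((422.5,108,90.5),down(-101))])
S=ctrl.get_image("side");T=ctrl.get_image("top");cv2.imwrite("pics/t2.png",np.hstack([cv2.resize(T["pixels"][140:250,250:360],None,fx=3.6,fy=3.6,interpolation=2),cv2.resize(S["pixels"][120:230,260:370],None,fx=3.6,fy=3.6,interpolation=2)]))
E
```

```text
[422.048 108.032 148.58 ] 52.678876338674115
turn [ 0.001 -0.001  0.002] n 1 each [ 0.001 -0.001  0.002]
  shift [ 0.01 -0.    1.16] n 2 each [ 0.004 -0.001  0.581] -> [422. 108.  90.]
```

View pics/t2.png

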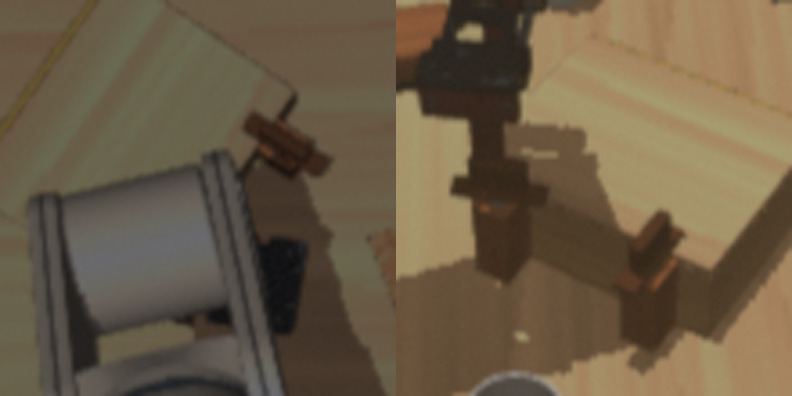

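Call:
apply_moves:
  targets:
    - [0.2,[0,0,0.4],[0,0,0]]
    - [0.2,[0,0,0.4],[0,0,0]]
    - [0.2,[0,0,0.37],[0,0,0]]
    - [0.2,[0,0,0],[0,0,0]]
    - [-1,[0,0,0],[0,0,0]]
    - [-1,[0,0,0],[0,0,0]]
    - [-1,[0,0,0],[0,0,0]]
    - [-1,[0,0,0],[0,0,0]]

```text
t: 69.2
ee_pos: [421.6, 108.0, 90.4]
orientation: [3.126, -0.299, 0.001]
ft_force: [1.4, 0.5, -0.3]
width: 16.5
grasp_force: 0.0
```

Call:
apply_moves:
  targets:
    - [-1,[0,0,0],[0,0,0]]
    - [-1,[0,0,0],[0,0,0]]

```text
t: 69.45
ee_pos: [421.6, 108.4, 90.3]
orientation: [3.127, -0.3, 0.001]
ft_force: [-0.9, 5.3, 3.1]
width: 11.7
grasp_force: 30.0
```

Call:
apply_moves:
  targets:
    - [-1,[0,0,0],[0,0,-0.07]]
    - [-1,[0,0,0],[0,0,-0.07]]
    - [-1,[0,0,0],[0,0,-0.07]]
    - [-1,[0,0,0],[0,0,0]]

```text
t: 69.95
ee_pos: [421.6, 108.4, 90.4]
orientation: [3.133, 0.22, 0.001]
ft_force: [-1.5, 5.7, 2.8]
width: 12.0
grasp_force: 30.0
```

```bash
python3 - <<'E'
from h import *
np.set_printoptions(precision=3,suppress=True)
o,p,Rm=st(0);print(p,o["width"],o["ft_force"],Rm.T@o["ft_force"],o["moment"])
plan([(p,down(-34.7))])
E
```

```text
[421.614 108.445  90.366] 12.043547386794973 [-1.488  5.666  2.79 ] [-0.681 -5.816 -2.795] [0.959 0.24  0.03 ]
turn [ 0.001 -0.    -0.525] n 5 each [ 0.    -0.    -0.105]
  shift [0. 0. 0.] n 0 each [0. 0. 0.] -> [422. 108.  90.]
```

Call:
apply_moves:
  targets:
    - [-1,[0,-0.02,0],[0,0,-0.075]]
    - [-1,[0,0,0],[0,0,-0.075]]
    - [-1,[0,0,0],[0,0,-0.075]]
    - [-1,[0,0,0],[0,0,-0.075]]
    - [-1,[0,0,0],[0,0,-0.075]]
    - [-1,[0,0,0],[0,0,-0.075]]
    - [-1,[0,0,0],[0,0,-0.077]]
    - [-1,[0,0,0],[0,0,0]]

```text
t: 70.95
ee_pos: [421.6, 108.6, 90.3]
orientation: [2.78, 1.459, -0.001]
ft_force: [0.2, -2.8, 4.5]
width: 11.9
grasp_force: 30.0
```

Call:
apply_moves:
  targets:
    - [0.2,[0,0,0],[0,0,0]]
    - [0.2,[0,0,0],[0,0,0]]
    - [0.2,[0,0,0],[0,0,0]]
    - [0.2,[0,0,-0.6],[0,0,0]]
    - [0.2,[0,0,-0.6],[0,0,0]]
    - [0.2,[0,0,-0.6],[0,0,0]]
    - [0.2,[0,0,-0.6],[0,0,0]]

```text
t: 71.82
ee_pos: [420.9, 109.0, 210.9]
orientation: [2.781, 1.459, -0.002]
ft_force: [0.6, -0.2, -0.4]
width: 52.5
grasp_force: 0.0
```

Call:
apply_moves:
  targets:
    - [1,[-0.6,0.8,-0.2],[0,0,0]]
    - [1,[-0.6,0.8,-0.2],[0,0,0]]
    - [1,[-0.5,0.8,0],[0,0,0]]
    - [1,[-0.3,0.9,0],[0,0,0]]
    - [1,[-0.3,0.9,0],[0,0,0]]
    - [1,[-0.3,0.9,0],[0,0,0]]
    - [1,[0,0.9,0],[0,0,0]]
    - [1,[0,0.9,0],[0,0,0]]

```text
t: 72.82
ee_pos: [632.1, -194.9, 230.1]
orientation: [2.782, 1.458, -0.002]
ft_force: [0.1, -0.4, -0.0]
width: 87.8
grasp_force: 0.0
```

```bash
python3 - <<'E'
from h import *
o,p,Rm=st(0);print(p)
S=ctrl.get_image("side");T=ctrl.get_image("top");cv2.imwrite("pics/e.png",np.hstack([cv2.resize(T["pixels"][110:260,240:420],None,fx=2.2,fy=2.2,interpolation=2),cv2.resize(S["pixels"][110:260,250:430],None,fx=2.2,fy=2.2,interpolation=2)]))
E
```

```text
[ 632.1453794  -194.90211489  230.11498196]
```

View pics/e.png

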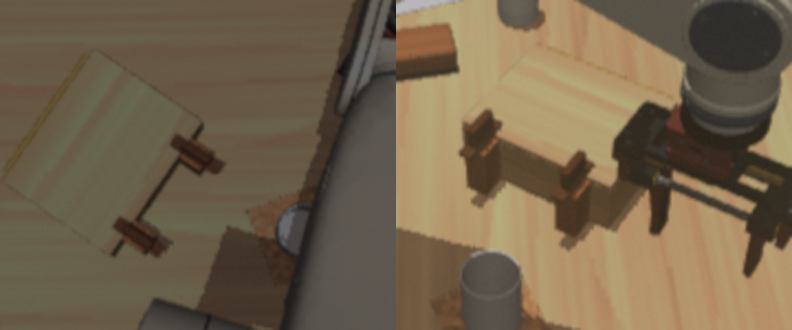

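The lid is flat, both turnbuttons lie square across its edge, and the cup stands upright on the coaster. No legs are loose on the bench in view, so I'm handing the job in.

```bash
python3 -c "
from workcell import ctrl
print(ctrl.close_job())"
```

```text
the job is handed in; nothing more can be done
None
```

The job is handed in: the three brown toy bodies and the poured legs are in the box, the empty cup stands on the coaster, the lid is shut, and both turnbuttons were then turned across its edge; I judged this from camera views and contact forces, and no verdict came back.

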